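# Press guest soaps in a six-cavity die with a tamper

## Robot

A 7-joint arm with a two-finger parallel gripper is mounted at the origin on the work surface. World frame = base frame: x ahead of the robot, y to its left, z up, the work surface at z = 0. Lengths are in m, angles in rad, forces in N, time in s.
With the tool pointing down it reaches from about 0.4 to 0.85 m from the base axis. Payload 10.4 kg.
Tool frame: the origin (TCP) lies on the front face of the gripper's body, between the roots of the fingers; the fingertips stand 73 mm ahead of it and the grasp point (between the pads) lies 54 mm ahead of it; x points along the fingers, y is the direction in which the jaws open and shut, and the axes are right-handed (so a half turn about x gives the same grasp; the last joint's range is limited). The gripper opens to 85 mm and grips with 20 to 120 N. Pads are 22 mm wide; open, the fingers measure 114 mm over their backs; the gripper's body (76 mm by 85 mm) begins 54 mm behind the grasp point. The pads swing forward as they close: fully open they stand 13 mm farther back than shut.
Start: joints at [1.149, 0.332, -0.065, 1.46, 0.022, 1.35, -0.088], TCP at [0.243, -0.576, 0.304] pointing down, gripper open.
Joint ranges: [-2.6, 2.6], [-0.5, 2.12], [-1.47, 1.34], [0.16, 2.42], [-1.27, 4.41], [0.06, 2.06], [-2.6, 2.6]. Speed limits (rad/s): [2.22, 2.22, 2.79, 2.79, 3.14, 3.14, 3.14].

## Interface

Orientations are given as a unit quaternion [x, y, z, w].
In Python, from workcell import manip gives the robot as it stands. The module is installed in compiled form; this text tells all that it offers.
- The arm moves only by the tool arm_command, never from a script. Its argument "moves" is a list that holds one entry, the list of rows, each a list of 5 numbers: the closure, from 0 (fully open) to 1 (shut), then the shift along the tool's x, y, z in units of 25 mm (1.0 is 25 mm), then the turn about the tool's x in degrees. A call has 1 to 12 rows; each row shifts and turns the commanded pose from where the row before left it, along the tool's axes as they then stand; what a row does not reach is not made up. A row lasts 1/12 s, in which the tool goes at most 41.7 mm and 7.16 degrees, less where a joint would pass 70% of its speed; a pose out of reach is approached as far as the arm can. A call is refused whole if a number of a shift passes 1 or a number of a turn 7.16, either way. A call with a gripper value outside its range is refused whole. The fingers move at their own pace and stop on an object; "force" is the grip in N (left out, the last holds). Time passes only in rows, so rows that do not move let the fingers close. It gives the time, the measured TCP pose, the force and the opening at its end, in the units of the state.
- manip.get_obs(): the state, without advancing time (a new reading comes with each control period).
- manip.camera(name): name is "side" or "top"; returns the picture (384x512x3 uint8, red, green, blue); there is no depth.
- manip.camera_info(name): a dict with "vfov" (degrees; the focal length in pixels is half the picture's height over the tangent of half this angle, whatever the lens; pixels are square), "cx", "cy" (the principal point, pixels), "dist_coeffs" ([k1, k2, p1, p2, k3] as OpenCV has them; the pictures are not rectified), "pose" (4x4, takes a point from camera to world coordinates). Camera axes: x right, y down, z forward; pixel columns grow to the right and rows downward; lengths in m; the calibration is good to about 2 mm. A picture is of the moment at which its call begins. camera_info takes no time and is no camera call.
- manip.hand_in(): hands the job in, once; it reports no verdict.
Trained networks look in the newest picture that a camera, given by its name, has taken for a name from the list of things; names that differ only in an ending like _2 or _b are one class to them, and where a whole thing is asked for, a point or a joint stands for the part that bears it (a point fixed in the world has none). Each returns a list of dicts, best first, with "confidence" (0 to 1); they miss things now and then, are a little off and sometimes report something else, mostly with a low value. They report only what shows in the picture. A call takes as long as a camera call.
- manip.regions_of(query, camera): "mask" (384x512 bool, what is visible of it) and "rect" ([left, top, right, bottom] in pixels, round what is visible of it).
- manip.pinpoint(query, camera): "pixel" ([row, column] in pixels: a listed point, or the origin of a listed thing).
The state is a dict: "clock": time; "joint_pos": joint angles; "joint_velocities": joint speeds; "tau": joint torques, N m; "position": TCP position; "ee_rot": TCP orientation; "ft_force": force on the tool from outside, world axes, zero at the start; "torque": the same for the moment, N m; "grip_width": opening from 0.0 (shut) to 1.0 (fully open).
Only numpy, scipy, OpenCV 4.12 (cv2) and the standard library are available. Lean on these libraries where they do the work, as an engineer would, in place of code of your own. Each camera call takes 0.05 s, during which the arm holds its last target.

## Task

Press the guest soaps: first set every loose soap bar gently into a free cavity of its own shape in the metal die, without pushing the cavity floors down. Once all are loaded, pull the wooden tamper out of the glass cup and push each bar fully home with it, flush with the top of the die (with the tamper, not with the gripper), then stand the tamper back in the cup, foot down. Leave the other things on the shelf alone and knock nothing over.

Things in the scene. Friction and masses are not known exactly. Their poses are not given: they have to be found in the camera images.
- die: aluminium soap die fixed on the shelf, 170 (x) x 255 (y) x 44 mm, with a row of three round cavities at its x = +42.5 mm and a row of three square ones at x = -42.5 mm, in each row at y = -85, 0 and +85 mm; it may stand at any yaw; origin at the centre of its underside
- die_hole0 (a point): centre of the mouth of a round (57 mm) cavity of the die, on the die's top face (44 mm above the shelf); axes as the die's. Its floor plate starts 6 mm below the top face (a bar on it stands 18 mm proud) and goes down 18 mm to a stop (the bar is then flush); no spring, it slides only under a push of about 9 N or more and stays where it is left
- die_hole1 (a point): centre of the mouth of a round (57 mm) cavity of the die, on the die's top face (44 mm above the shelf); axes as the die's. Its floor plate starts 6 mm below the top face (a bar on it stands 18 mm proud) and goes down 18 mm to a stop (the bar is then flush); no spring, it slides only under a push of about 9 N or more and stays where it is left
- die_hole2 (a point): centre of the mouth of a round (57 mm) cavity of the die, on the die's top face (44 mm above the shelf); axes as the die's. Its floor plate starts 6 mm below the top face (a bar on it stands 18 mm proud) and goes down 18 mm to a stop (the bar is then flush); no spring, it slides only under a push of about 9 N or more and stays where it is left
- die_hole3 (a point): centre of the mouth of a square (49 x 49 mm, sides along the die's x and y) cavity of the die, on the die's top face (44 mm above the shelf); axes as the die's. Its floor plate starts 6 mm below the top face (a bar on it stands 18 mm proud) and goes down 18 mm to a stop (the bar is then flush); no spring, it slides only under a push of about 9 N or more and stays where it is left
- die_hole4 (a point): centre of the mouth of a square (49 x 49 mm, sides along the die's x and y) cavity of the die, on the die's top face (44 mm above the shelf); axes as the die's. Its floor plate starts 6 mm below the top face (a bar on it stands 18 mm proud) and goes down 18 mm to a stop (the bar is then flush); no spring, it slides only under a push of about 9 N or more and stays where it is left
- die_hole5 (a point): centre of the mouth of a square (49 x 49 mm, sides along the die's x and y) cavity of the die, on the die's top face (44 mm above the shelf); axes as the die's. Its floor plate starts 6 mm below the top face (a bar on it stands 18 mm proud) and goes down 18 mm to a stop (the bar is then flush); no spring, it slides only under a push of about 9 N or more and stays where it is left
- round_a: round bar of hard soap, 54 mm diameter, 24 mm thick, about 100 g, lying flat; origin at the centre of its underside, z up; absent in some runs (None)
- round_b: round bar of hard soap, 54 mm diameter, 24 mm thick, about 100 g, lying flat; origin at the centre of its underside, z up; absent in some runs (None)
- round_c: round bar of hard soap, 54 mm diameter, 24 mm thick, about 100 g, lying flat; origin at the centre of its underside, z up; absent in some runs (None)
- square_a: square bar of hard soap, 46 x 46 mm, 24 mm thick, about 100 g, lying flat; origin at the centre of its underside, x and y along its sides; absent in some runs (None)
- square_b: square bar of hard soap, 46 x 46 mm, 24 mm thick, about 100 g, lying flat; origin at the centre of its underside, x and y along its sides; absent in some runs (None)
- square_c: square bar of hard soap, 46 x 46 mm, 24 mm thick, about 100 g, lying flat; origin at the centre of its underside, x and y along its sides; absent in some runs (None)
- cup: loose clear glass cup, 72 mm outer diameter, 85 mm high, inner diameter 66 mm, inner floor 6 mm up, about 350 g; origin at the centre of its underside. The tamper stands in it
- tamper: wooden tamper standing upright, 155 mm long: flat round foot 34 mm in diameter and 14 mm high, above it a plain round handle 20 mm in diameter up to the rounded top; about 90 g; origin at the centre of the foot's underside, z along the handle to its top
- toothbrush: bystander: electric toothbrush standing on its base, one piece; base 62 mm across, 230 mm high; origin at the centre of its underside
- floss: bystander: green plastic floss box, 58 x 40 x 18 mm, lying among the soap bars; origin at the centre of its underside
- dish: bystander: stainless soap dish, 85 x 125 x 22 mm, empty; origin at the centre of its underside
- jar: bystander: amber glass jar, 60 mm across, 50 mm high; origin at the centre of its underside
- mouthwash: bystander: clear mouthwash bottle, 60 mm across, 170 mm high; origin at the centre of its underside
- lotion: bystander: grey lotion bottle, 50 mm across, 140 mm high; origin at the centre of its underside
- nailbrush: bystander: wooden nail brush, 36 x 90 x 28 mm, bristles down; origin at the centre of its underside

How it is judged:
On the way, in this order (a step that is already met when the one before it is completed fails the run):
1. every bar present lies flat in a cavity of its shape, on the raised floor plate ((horizontal distance between round_a and die_hole0 below 0.004 m or horizontal distance between round_a and die_hole1 below 0.004 m or horizontal distance between round_a and die_hole2 below 0.004 m) and z of round_a in the frame of die between 0.033 and 0.041 m and angle between each of round_a, round_b, round_c, square_a, square_b, square_c's own z axis and vertical below 0.1 rad and (horizontal distance between round_b and die_hole0 below 0.004 m or horizontal distance between round_b and die_hole1 below 0.004 m or horizontal distance between round_b and die_hole2 below 0.004 m) and z of round_b in the frame of die between 0.033 and 0.041 m and (horizontal distance between round_c and die_hole0 below 0.004 m or horizontal distance between round_c and die_hole1 below 0.004 m or horizontal distance between round_c and die_hole2 below 0.004 m) and z of round_c in the frame of die between 0.033 and 0.041 m and (horizontal distance between square_a and die_hole3 below 0.004 m or horizontal distance between square_a and die_hole4 below 0.004 m or horizontal distance between square_a and die_hole5 below 0.004 m) and z of square_a in the frame of die between 0.033 and 0.041 m and (horizontal distance between square_b and die_hole3 below 0.004 m or horizontal distance between square_b and die_hole4 below 0.004 m or horizontal distance between square_b and die_hole5 below 0.004 m) and z of square_b in the frame of die between 0.033 and 0.041 m and (horizontal distance between square_c and die_hole3 below 0.004 m or horizontal distance between square_c and die_hole4 below 0.004 m or horizontal distance between square_c and die_hole5 below 0.004 m) and z of square_c in the frame of die between 0.033 and 0.041 m), for 0.2 s.
2. the tamper is pulled out of the cup (z of tamper in the frame of cup above 0.087 m), for 0.1 s.
3. every bar is pushed home, flush with the die ((horizontal distance between round_a and die_hole0 below 0.004 m or horizontal distance between round_a and die_hole1 below 0.004 m or horizontal distance between round_a and die_hole2 below 0.004 m) and z of each of round_a, round_b, round_c, square_a, square_b, square_c in the frame of die below 0.0225 m and angle between each of round_a, round_b, round_c, square_a, square_b, square_c's own z axis and vertical below 0.1 rad and (horizontal distance between round_b and die_hole0 below 0.004 m or horizontal distance between round_b and die_hole1 below 0.004 m or horizontal distance between round_b and die_hole2 below 0.004 m) and (horizontal distance between round_c and die_hole0 below 0.004 m or horizontal distance between round_c and die_hole1 below 0.004 m or horizontal distance between round_c and die_hole2 below 0.004 m) and (horizontal distance between square_a and die_hole3 below 0.004 m or horizontal distance between square_a and die_hole4 below 0.004 m or horizontal distance between square_a and die_hole5 below 0.004 m) and (horizontal distance between square_b and die_hole3 below 0.004 m or horizontal distance between square_b and die_hole4 below 0.004 m or horizontal distance between square_b and die_hole5 below 0.004 m) and (horizontal distance between square_c and die_hole3 below 0.004 m or horizontal distance between square_c and die_hole4 below 0.004 m or horizontal distance between square_c and die_hole5 below 0.004 m)), for 0.2 s.
At the end, for the whole second after the job is handed in: every bar present lies flat in a cavity of its own shape (centre within 4 mm), pressed to within 2.5 mm of fully down; the tamper stands at rest in the upright cup, foot on its floor (within 9 mm, at most 0.3 rad off vertical); the cup stands on the shelf (all of step 3 and linear speed of each of round_a, round_b, round_c, square_a, square_b, square_c, tamper below 0.02 m/s and horizontal distance between tamper and cup below 0.022 m and z of tamper in the frame of cup below 0.015 m and angle between tamper's own z axis and vertical below 0.3 rad and angle between cup's own z axis and vertical below 0.1 rad and height (world z) of cup below 0.01 m); the robot touches nothing.
It fails at once if a bar is pushed down into the die by the gripper or arm instead of the tamper (over 5 mm down while touched with over 3 N) ((horizontal distance between round_a and die below 0.102 m and z of round_a in the frame of die below 0.033 m and contact force between any of the fingers, the arm and round_a above 3 N) or (horizontal distance between round_b and die below 0.102 m and z of round_b in the frame of die below 0.033 m and contact force between any of the fingers, the arm and round_b above 3 N) or (horizontal distance between round_c and die below 0.102 m and z of round_c in the frame of die below 0.033 m and contact force between any of the fingers, the arm and round_c above 3 N) or (horizontal distance between square_a and die below 0.102 m and z of square_a in the frame of die below 0.033 m and contact force between any of the fingers, the arm and square_a above 3 N) or (horizontal distance between square_b and die below 0.102 m and z of square_b in the frame of die below 0.033 m and contact force between any of the fingers, the arm and square_b above 3 N) or (horizontal distance between square_c and die below 0.102 m and z of square_c in the frame of die below 0.033 m and contact force between any of the fingers, the arm and square_c above 3 N)).
It fails at once if the glass cup is tipped over (angle between cup's own z axis and vertical above 0.6 rad).
It fails at once if a standing bystander is knocked over (angle between any of toothbrush, jar, mouthwash, lotion's own z axis and vertical above 0.6 rad).
It fails at once if a bystander is shifted by more than 6 cm (distance of any of toothbrush, floss, dish, jar, mouthwash, lotion, nailbrush from where it was at the start of the episode above 0.06 m).
Of round_a, round_b, round_c, square_a, square_b, square_c only 3 to 5 are there at a start; the rules pass over those that are not, and their reading is None.
At some moment in a run one of round_a, round_b, round_c, square_a, square_b, square_c may be knocked a few centimetres aside while the robot is not near it.
It also fails if it takes over 210 s, if anything falls off the work surface, if the arm or the gripper's body presses on something with over 40 N, if the wrist force passes 120 N, or if a joint passes its speed limit or range.

## Working session

There is one attempt and no reset: what is moved stays moved. The work goes in short steps, Python scripts to look and compute and a tool call to move; the robot and the scene stay as the last step left them, time stands still between calls to the robot, and variables do not carry over. Pictures are saved under pics/ and viewed, and the job is handed in when it is done.

Besides the shell and the picture viewer there is one more tool, called after "Emit:" as name(argument=value, ...), one argument or row to a line, values as JSON. arm_command: Moves the arm, as the interface text tells. Its arguments: {"type":"object","properties":{"moves":{"type":"array","items":{"type":"array","items":{"type":"array","items":{"type":"number"}}}},"force":{"type":"number"}},"required":["moves"]}

```bash
mkdir -p pics; ls
python3 - <<'E'
from workcell import manip
import cv2,json
print(manip.get_obs())
for n in("side","top"):
    print(n,manip.camera_info(n))
    im=manip.camera(n); cv2.imwrite(f"pics/{n}0.png",im[:,:,::-1])
E
```

```text
pics
{'clock': 0.0, 'joint_pos': array([ 1.14942813,  0.33287359, -0.06467259,  1.46093832,  0.02158385,
        1.34991164, -0.08848531]), 'joint_velocities': array([-1.46839079e-03,  4.21754395e-05,  9.96540821e-04, -1.15761827e-04,
       -1.16540090e-03, -1.49264073e-03, -1.37926288e-03]), 'tau': array([-4.16927487e-04, -6.25436425e+01,  4.91284614e-02, -3.91596615e+01,
        1.63205015e-02,  9.94321425e-03, -1.88259759e-05]), 'position': array([ 0.2425592 , -0.57571445,  0.30311615]), 'ee_rot': array([-0.69297611, -0.14054875,  0.6932189 , -0.1395626 ]), 'ft_force': array([-0.09352216,  1.20949274,  0.46023655]), 'torque': array([-0.05817385,  0.02056523,  0.05969891]), 'grip_width': 0.9999558023485599}
side {'vfov': 48.91093267411538, 'cx': 255.52474005457302, 'cy': 192.4387405619527, 'dist_coeffs': array([0.02195836, 0.        , 0.        , 0.        , 0.        ]), 'pose': array([[-0.87439715, -0.25653158,  0.4118509 ,  0.01110367],
       [-0.48518343,  0.45323719, -0.74777877,  1.08214344],
       [ 0.00516272, -0.85367886, -0.52077418,  0.82605975],
       [ 0.        ,  0.        ,  0.        ,  1.        ]])}
top {'vfov': 46.12173296978952, 'cx': 254.0930511755027, 'cy': 192.11200601281521, 'dist_coeffs': array([0.01142509, 0.        , 0.        , 0.        , 0.        ]), 'pose': array([[ 0.00629185, -0.99814387,  0.06057418,  0.50875389],
       [-0.99991963, -0.00561317,  0.01136768,  0.00262837],
       [-0.01100657, -0.06064084, -0.99809897,  1.28163557],
       [ 0.        ,  0.        ,  0.        ,  1.        ]])}
```

View pics/top0.png

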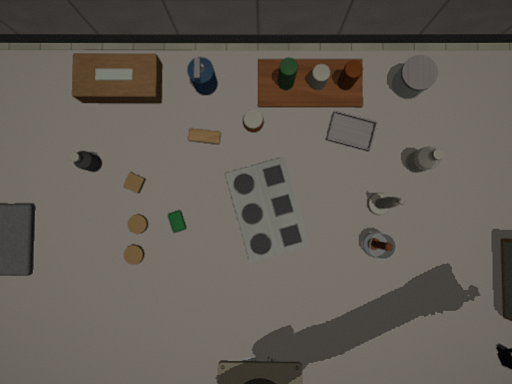

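View pics/side0.png

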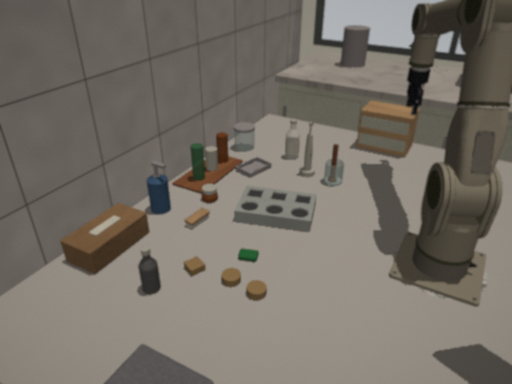

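The top view shows the die near (265,208), a square bar at (134,183), round bars at (137,224) and (134,255), the floss at (177,221), and the cup with the tamper at (378,245). Next I'll measure them in both views.

```bash
cat > h.py <<'E'
from workcell import manip
import numpy as np, cv2
def cam(n):
    c=manip.camera_info(n); f=192/np.tan(np.radians(c["vfov"])/2)
    K=np.array([[f,0,c["cx"]],[0,f,c["cy"]],[0,0,1]]); return K,c["dist_coeffs"],c["pose"]
def ray(n,uv):
    K,d,P=cam(n); p=cv2.undistortPoints(np.array(uv,float).reshape(-1,1,2),K,d).reshape(-1,2)
    v=np.c_[p,np.ones(len(p))]@P[:3,:3].T
    return P[:3,3],v/np.linalg.norm(v,axis=1)[:,None]
def onz(n,uv,z):
    o,v=ray(n,uv); return o+v*((z-o[2])/v[:,2])[:,None]
def tri(uv1,uv2,n1="top",n2="side"):
    o1,a=ray(n1,uv1);o2,b=ray(n2,uv2);a=a[0];b=b[0]
    s=np.linalg.lstsq(np.c_[a,-b],o2-o1,rcond=None)[0]
    p,q=o1+s[0]*a,o2+s[1]*b
    return (p+q)/2,np.linalg.norm(p-q)
def proj(n,X):
    K,d,P=cam(n);T=np.linalg.inv(P)
    r,_=cv2.Rodrigues(T[:3,:3]); return cv2.projectPoints(np.array(X,float).reshape(-1,1,3),r,T[:3,3],K,d)[0].reshape(-1,2)
def save(n,name,box=None,s=1):
    im=manip.camera(n)[:,:,::-1]
    if box: l,t,r,b=box; im=im[t:b,l:r]
    im=cv2.resize(im,None,fx=s,fy=s,interpolation=cv2.INTER_CUBIC); cv2.imwrite("pics/"+name,im)
E
python3 - <<'E'
from h import *
for q in ["round_a","square_a","die","cup","tamper"]:
    for c in("top","side"):
        for r in manip.pinpoint(q,c): print(q,c,"pp",r["confidence"],np.round(r["pixel"],1))
        for r in manip.regions_of(q,c):
            m=r["mask"];ys,xs=np.nonzero(m);print("   reg",r["confidence"],r["rect"],m.sum(),xs.mean().round(1),ys.mean().round(1))
for i in range(6):
    for c in("top","side"):
        for r in manip.pinpoint(f"die_hole{i}",c): print(i,c,round(r["confidence"],2),np.round(r["pixel"],1))
save("top","t1.png",(110,160,190,270),7)
save("top","t2.png",(215,150,315,265),5)
E
```

```text
round_a top pp 0.76 [224.3 136.8]
round_a top pp 0.52 [256.2 134.2]
   reg 0.82 [125.6, 216.7, 151.3, 235.6] 333 137.6 224.0
   reg 0.56 [122.8, 247.2, 143.3, 264.6] 329 133.1 254.6
round_a side pp 0.86 [279.6 230.7]
round_a side pp 0.58 [292.9 255.6]
   reg 0.72 [218.9, 266.7, 240.6, 286.7] 350 230.7 276.9
   reg 0.56 [246.9, 278.6, 263.4, 299.3] 317 256.8 289.6
   reg 0.44 [233.8, 186.6, 314.6, 231.2] 3065 275.8 208.4
square_a top pp 0.9 [181.8 135.8]
   reg 0.62 [125.8, 172.6, 146.2, 192.6] 330 134.3 182.6
square_a side pp 0.52 [267.2 197.4]
   reg 0.71 [186.1, 254.9, 205.9, 274.7] 293 194.1 265.9
   reg 0.37 [141.4, 248.9, 161.7, 292.4] 789 149.1 272.0
die top pp 0.83 [212.7 266.7]
   reg 0.9 [227.2, 157.5, 311.2, 263.4] 5875 267.2 210.2
die side pp 0.61 [209.8 277.5]
die side pp 0.16 [290.8 151.3]
   reg 0.74 [235.5, 184.6, 316.0, 229.5] 2822 276.0 208.0
   reg 0.49 [323.8, 157.1, 344.4, 184.8] 458 333.5 172.6
cup top pp 0.58 [242.5 370.3]
cup top pp 0.49 [242.4 373.9]
   reg 0.95 [361.9, 230.8, 398.1, 256.8] 602 378.5 245.4
cup side pp 0.67 [179.8 331.9]
cup side pp 0.21 [197. 
[... 1455 characters left out ...]
[204.1 251.6]
3 side 0.7 [214.2 296. ]
3 side 0.64 [208.8 274.7]
3 side 0.59 [191.1 256.9]
4 top 0.92 [174.1 275.2]
4 top 0.85 [182.2 245.6]
4 top 0.81 [202.9 279.2]
4 top 0.67 [242.1 262.7]
4 top 0.57 [235.1 289.1]
4 top 0.56 [213.6 247.5]
4 side 0.91 [198.7 277.3]
4 side 0.77 [195.4 304.5]
4 side 0.75 [204.1 251.6]
4 side 0.7 [214.2 296. ]
4 side 0.64 [208.8 274.7]
4 side 0.59 [191.1 256.9]
5 top 0.92 [174.1 275.2]
5 top 0.85 [182.2 245.6]
5 top 0.81 [202.9 279.2]
5 top 0.67 [242.1 262.7]
5 top 0.57 [235.1 289.1]
5 top 0.56 [213.6 247.5]
5 side 0.91 [198.7 277.3]
5 side 0.77 [195.4 304.5]
5 side 0.75 [204.1 251.6]
5 side 0.7 [214.2 296. ]
5 side 0.64 [208.8 274.7]
5 side 0.59 [191.1 256.9]
```

Run:
```python
from h import *
save("top","t3.png",(350,180,420,270),6)
save("side","s1.png",(170,230,290,310),6)
```

```text
(no output)
```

View pics/t1.png

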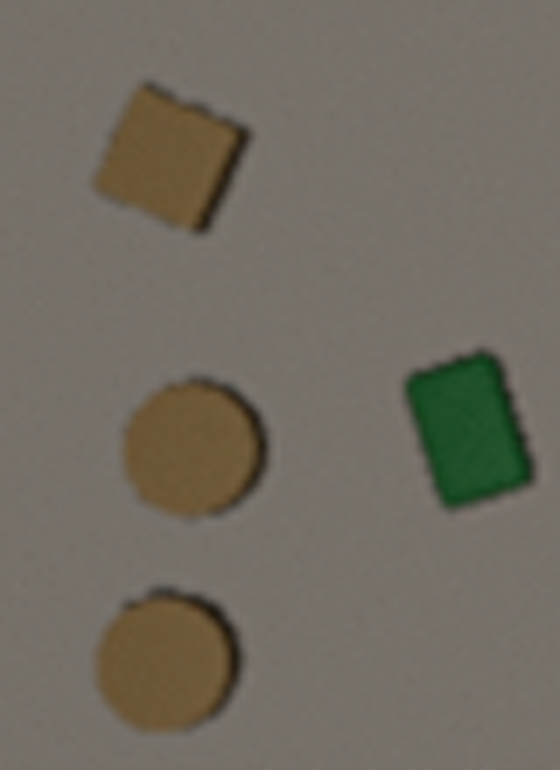

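View pics/t2.png

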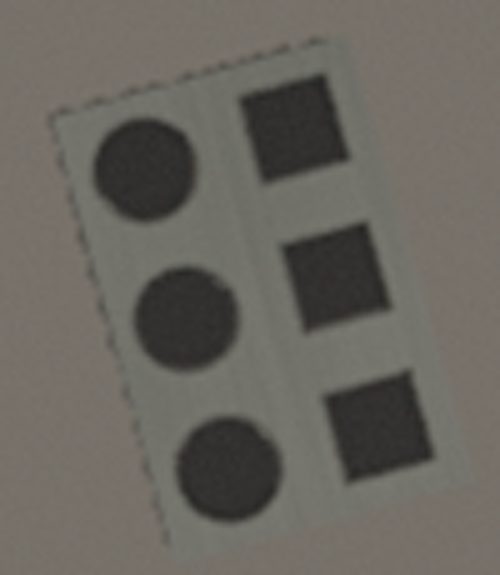

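View pics/t3.png

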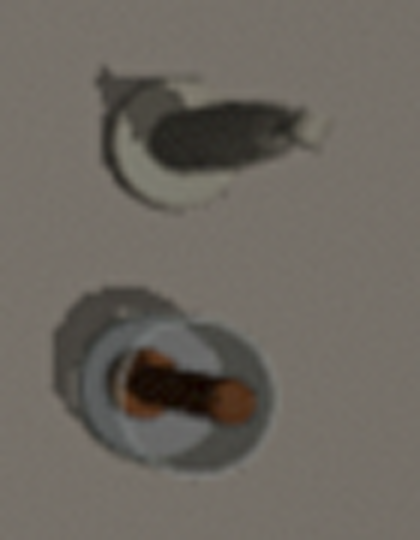

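View pics/s1.png

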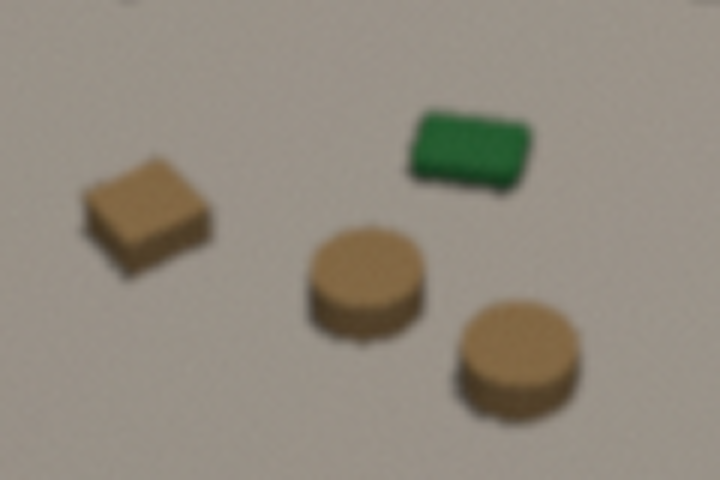

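```bash
cat > meas.py <<'E'
from h import *
def up(n,k=8):
    im=manip.camera(n); return im
def blobs(im,box,f,k=8,amin=30,amax=1e9):
    l,t,r,b=box; c=cv2.resize(im[t:b,l:r],None,fx=k,fy=k,interpolation=cv2.INTER_CUBIC).astype(int)
    m=f(c).astype(np.uint8); m=cv2.morphologyEx(m,cv2.MORPH_OPEN,np.ones((k,k),np.uint8)); 
    out=[]
    for ct in cv2.findContours(m,cv2.RETR_EXTERNAL,cv2.CHAIN_APPROX_NONE)[0]:
        a=cv2.contourArea(ct)/k/k
        if a<amin or a>amax: continue
        M=cv2.moments(ct); cvt=lambda p:(np.array(p)+.5)/k-.5+np.array([l,t])
        out.append(dict(a=a,c=cvt([M['m10']/M['m00'],M['m01']/M['m00']]),ct=cvt(ct[:,0,:])))
    return out
E
python3 - <<'E'
from meas import *
T=manip.camera("top");S=manip.camera("side")
for p in[(134,183),(137,224),(134,255),(160,200),(177,221),(275,174),(246,182),(258,190)]: print("T",p,T[p[1],p[0]])
for p in[(194,264),(192,272),(231,275),(231,283),(256,289),(256,296),(277,198),(251,205),(264,206),(210,290)]: print("S",p,S[p[1],p[0]])
E
```

```text
T (134, 183) [108  87  54]
T (137, 224) [108  87  56]
T (134, 255) [108  87  57]
T (160, 200) [118 113 105]
T (177, 221) [33 80 41]
T (275, 174) [50 48 47]
T (246, 182) [47 45 46]
T (258, 190) [113 113 105]
S (194, 264) [131 104  68]
S (192, 272) [81 64 40]
S (231, 275) [131 105  69]
S (231, 283) [83 65 42]
S (256, 289) [130 103  66]
S (256, 296) [82 65 41]
S (277, 198) [63 61 60]
S (251, 205) [55 54 53]
S (264, 206) [134 133 125]
S (210, 290) [154 146 136]
```

Run:
```python
from meas import *
T=manip.camera("top");S=manip.camera("side")
ft=lambda c:(c[...,0]-c[...,2]>32)&(c[...,0]>85)
fs=lambda c:(c[...,0]-c[...,2]>38)&(c[...,0]>107)
bt=blobs(T,(110,160,190,270),ft);bs=blobs(S,(170,230,290,310),fs)
for b in bt:
    best=min(((tri(b["c"],s["c"])),s["a"]) for s in bs) if 0 else sorted([(tri(b["c"],s["c"])[1],*np.round(tri(b["c"],s["c"])[0],4),s["a"]) for s in bs])[0]
    W=onz("top",b["ct"],.024)[:,:2].astype(np.float32)
    print("bar",b["c"].round(2),b["a"],"tri",np.round(best,4),"onz",onz("top",b["c"],.024)[0].round(4), "rect",cv2.minAreaRect(W*1000), "circ",cv2.minEnclosingCircle(W*1000))
for s in bs: 
    W=onz("side",s["ct"],.024)[:,:2].astype(np.float32)
    print("side",s["c"].round(1),s["a"],onz("side",s["c"],.024)[0].round(4),cv2.minAreaRect(W*1000))
fd=lambda thr:(lambda c:c.sum(2)/3<thr)
dt=blobs(T,(215,150,315,265),fd(79),amin=100);ds=blobs(S,(235,180,320,230),fd(93),amin=20)
H={}
for b in dt:
    print("hole",b["c"].round(1),b["a"],onz("top",b["c"],.044)[0].round(4))
for b in ds: print("holeS",b["c"].round(1),b["a"],onz("side",b["c"],.044)[0].round(4))
```

```text
bar [132.78 254.74] 274.5234375 tri [3.000000e-04 4.089000e-01 3.526000e-01 2.400000e-02 2.125547e+02] onz [0.409  0.3526 0.024 ] rect ((409.0596008300781, 352.5340270996094), (52.0799674987793, 51.430545806884766), 1.270124077796936) circ ((409.04449462890625, 352.4747009277344), 26.524023056030273)
bar [136.59 223.98] 269.7265625 tri [4.000000e-04 4.941000e-01 3.439000e-01 2.400000e-02 1.913516e+02] onz [0.4943 0.344  0.024 ] rect ((494.09088134765625, 344.0706787109375), (51.57028579711914, 51.687068939208984), 68.71553802490234) circ ((494.4654235839844, 343.81024169921875), 26.45827293395996)
bar [133.22 182.3 ] 242.796875 tri [4.000000e-04 6.106000e-01 3.560000e-01 2.380000e-02 1.589062e+02] onz [0.6107 0.356  0.024 ] rect ((610.7404174804688, 355.948974609375), (44.71061706542969, 44.70956039428711), 66.90550994873047) circ ((610.7677612304688, 355.9537048339844), 29.774856567382812)
side [256.3 287. ] 212.5546875 [0.4087 0.3525 0.024 ] ((409.262451171875, 352.14141845703125), (51.7618522644043, 52.34200668334961), 27.80998992919922)
side [230.9 274.2] 191.3515625 [0.4939 0.34
[... 291 characters left out ...]
28125 [ 0.4431 -0.0013  0.044 ]
hole [290.4 235.1] 328.609375 [ 0.4668 -0.0831  0.044 ]
hole [251.9 213.5] 337.0234375 [0.5252 0.0224 0.044 ]
hole [281.8 205. ] 320.2421875 [ 0.5489 -0.0596  0.044 ]
hole [243.7 183.6] 332.7578125 [0.6072 0.0454 0.044 ]
hole [273.4 175.3] 325.484375 [ 0.6305 -0.0362  0.044 ]
holeS [272.  221.2] 714.28125 [0.498  0.0878 0.044 ]
holeS [299.3 212.5] 113.0078125 [ 0.442  -0.0011  0.044 ]
holeS [274.1 209.2] 109.3515625 [0.5234 0.0224 0.044 ]
holeS [249.3 205.8] 103.6640625 [0.6056 0.0456 0.044 ]
holeS [302.8 199.1] 88.9453125 [ 0.4654 -0.083   0.044 ]
holeS [278.6 196. ] 85.8828125 [ 0.5474 -0.0595  0.044 ]
holeS [255.1 193.1] 83.5859375 [ 0.629  -0.0363  0.044 ]
```

```bash
cat >> h.py <<'E'
from scipy.spatial.transform import Rotation as R
def tool():
    o=manip.get_obs(); return o["position"],R.from_quat(o["ee_rot"]).as_matrix(),o
def plan(target,yaw=None,p=None,M=None):
    """target TCP world; yaw: world angle (deg, mod 180) of tool y. prints tool-frame total delta (after turning) and turn"""
    if p is None: p,M,_=tool()
    cur=np.degrees(np.arctan2(M[1,1],M[0,1])); t=0
    if yaw is not None:
        d=(yaw-cur+90)%180-90; t=-d   # x down: + turn about x = -world yaw
    d=M.T@(np.array(target)-p)/0.025
    M2=M@R.from_euler('x',t,degrees=True).as_matrix()
    print("cur",p.round(4),"yaw",round(cur,1),"turn",round(t,2),"delta before turn (u)",d.round(2),"delta after turn(u)",(M2.T@(np.array(target)-p)/.025).round(2))
E
python3 - <<'E'
from h import *
p,M,o=tool(); print(p,M.round(3),o["ft_force"].round(2))
plan((.411,.3526,.2),90)
H=np.array([[.4431,-.0013],[.5252,.0224],[.6072,.0454],[.4668,-.0831],[.5489,-.0596],[.6305,-.0362]])
L=np.array([[42.5,s*y] for s in [1] for y in(85,0,-85)]+[[-42.5,y] for y in (85,0,-85)])/1000
for sgn in(1,-1):
    A=L*[1,1] if sgn==1 else L*[1,-1]
    a=A-A.mean(0);h=H-H.mean(0);U,s,V=np.linalg.svd(a.T@h)
    Rm=V.T@np.diag([1,np.linalg.det(V.T@U.T)])@U.T; r=h-a@Rm.T
    print(np.degrees(np.arctan2(Rm[1,0],Rm[0,0])),H.mean(0),np.abs(r).max(), (H.mean(0)+a@Rm.T).round(4).tolist())
E
```

```text
[ 0.24270963 -0.5759734   0.30393099] [[ 0.     0.388 -0.922]
 [-0.    -0.922 -0.388]
 [-1.     0.    -0.   ]] [ 0.41  0.43 -0.05]
cur [ 0.2427 -0.576   0.3039] yaw -67.1 turn 22.85 delta before turn (u) [  4.15 -31.61 -20.63] delta after turn(u) [  4.15 -37.14  -6.73]
105.9731082855229 [ 0.53695    -0.01873333] 0.00043635665857956474 [[0.4435, -0.0013], [0.5253, 0.0221], [0.607, 0.0455], [0.4669, -0.083], [0.5486, -0.0596], [0.6304, -0.0362]]
-74.14503995994079 [ 0.53695    -0.01873333] 0.08202754776445188 [[0.4668, -0.0828], [0.5486, -0.0596], [0.6303, -0.0364], [0.4436, -0.0011], [0.5253, 0.0221], [0.6071, 0.0454]]
```

Emit:
arm_command(
  moves=[
    [[0,0,0,0,5.71],[0,0,0,0,5.71],[0,0,0,0,5.71],[0,0,0,0,5.72],[0,0,-1,-0.35,0],[0,0,-1,-0.35,0],[0,0,-1,-0.35,0],[0,0,-1,-0.35,0],[0,0,-1,-0.35,0],[0,0,-1,-0.35,0],[0,0,-1,-0.35,0],[0,0,-1,-0.35,0]],
  ],
  force=30,
)

```text
clock: 3.1
position: [0.313, -0.3747, 0.3041]
ee_rot: [0.707, -0.0, -0.707, 0.0]
ft_force: [0.9, -0.1, 0.9]
grip_width: 1.0
```

Emit:
arm_command(
  moves=[
    [[0,0,-1,-0.35,0],[0,0,-1,-0.35,0],[0,0,-1,-0.35,0],[0,0,-1,-0.35,0],[0,0,-1,-0.35,0],[0,0,-1,-0.35,0],[0,0,-1,-0.35,0],[0,0,-1,-0.35,0],[0,0,-1,-0.35,0],[0,0,-1,-0.35,0],[0,0,-1,-0.35,0],[0,0,-1,0,0]],
  ],
)

```text
clock: 4.1
position: [0.4099, -0.0745, 0.3041]
ee_rot: [0.707, 0.0, -0.707, 0.0]
ft_force: [-0.4, -0.7, -0.6]
grip_width: 1.0
```

Emit:
arm_command(
  moves=[
    [[0,0,-1,0,0],[0,0,-1,0,0],[0,0,-1,0,0],[0,0,-1,0,0],[0,0,-1,0,0],[0,0,-1,0,0],[0,0,-1,0,0],[0,0,-1,0,0],[0,0,-1,0,0],[0,0,-1,0,0],[0,0,-1,0,0],[0,0,-1,0,0]],
  ],
)

```text
clock: 5.1
position: [0.4088, 0.2252, 0.3042]
ee_rot: [0.707, -0.0, -0.707, -0.0]
ft_force: [1.5, -0.6, 0.2]
grip_width: 0.998
```

Run:
```python
from h import *
plan((.409,.3526,.150),90)
```

```text
cur [0.4088 0.2252 0.3042] yaw -90.0 turn -0.02 delta before turn (u) [ 6.17 -5.1  -0.  ] delta after turn(u) [ 6.17 -5.1  -0.  ]
```

Emit:
arm_command(
  moves=[
    [[0,0.5,-1,0,0],[0,0.5,-1,0,0],[0,0.5,-1,0,0],[0,0.5,-1,0,0],[0,0.5,-1,0,0],[0,1,-0.1,0,0],[0,1,0,0,0],[0,1,0,0,0],[0,0.67,0,0,0],[0,0,0,0,0]],
  ],
)

```text
clock: 5.93
position: [0.4077, 0.3503, 0.1464]
ee_rot: [-0.706, 0.001, 0.708, -0.001]
ft_force: [-0.1, -0.5, 0.1]
grip_width: 1.0
```

Run:
```python
from h import *
plan((.409,.3526,.078),90)
print(manip.get_obs()["position"])
save("top","t4.png",(80,160,200,280),6)
save("side","s4.png",(170,200,290,310),6)
```

```text
cur [0.4077 0.3503 0.1464] yaw -90.0 turn 0.03 delta before turn (u) [ 2.74 -0.1  -0.06] delta after turn(u) [ 2.74 -0.1  -0.06]
[0.40768161 0.35032753 0.14643465]
```

View pics/s4.png

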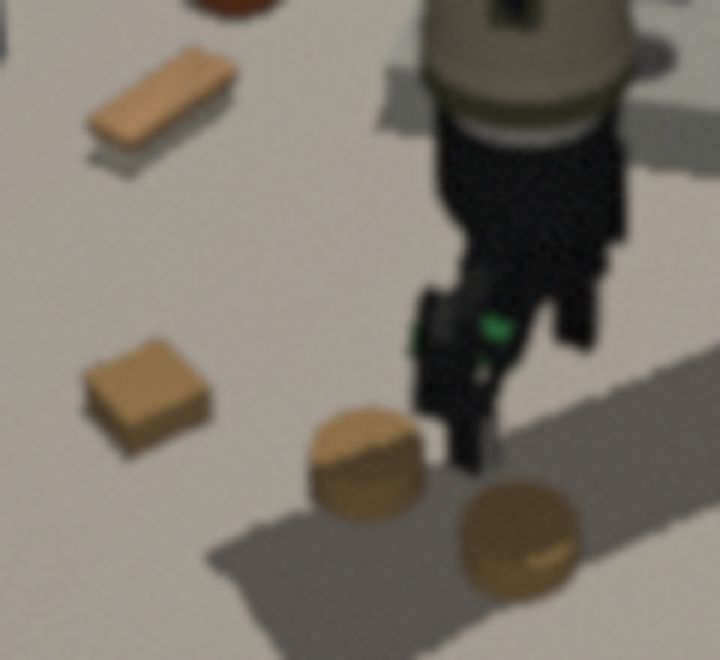

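View pics/t4.png

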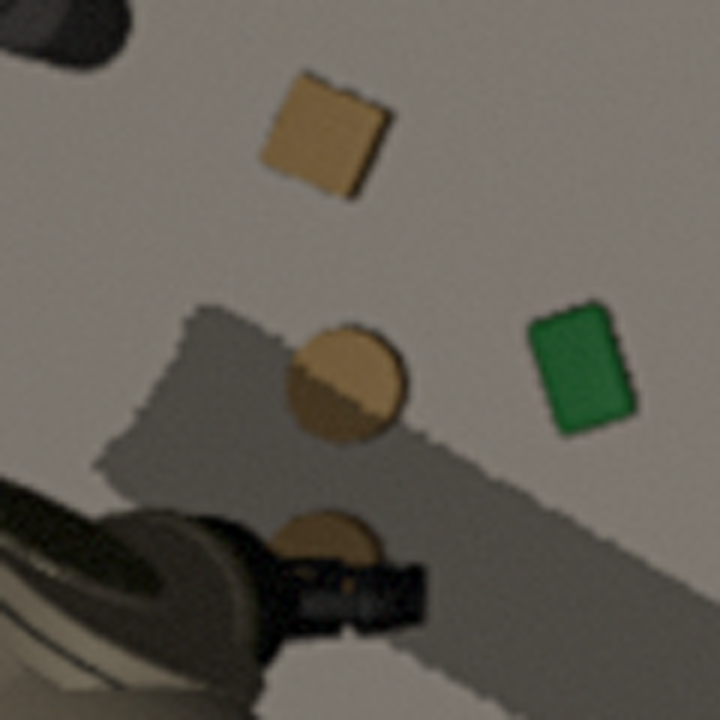

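The bar is still under the hand, at about (0.409, 0.353). Descending to grasp it.

Emit:
arm_command(
  moves=[
    [[0,0.7,-0.05,-0.04,0],[0,0.7,0,0,0],[0,0.7,0,0,0],[0,0.6,0,0,0],[0,0,0,0,0],[0,0,0,0,0],[0,0,0,0,0]],
  ],
)

```text
clock: 6.62
position: [0.4107, 0.3536, 0.0839]
ee_rot: [0.708, 0.001, -0.706, -0.001]
ft_force: [0.4, 0.6, 1.2]
grip_width: 0.998
```

Run:
```python
from h import *
plan((.409,.3526,.078),90)
```

```text
cur [0.4107 0.3536 0.0839] yaw -90.0 turn -0.0 delta before turn (u) [0.24 0.04 0.07] delta after turn(u) [0.24 0.04 0.07]
```

Emit:
arm_command(
  moves=[
    [[0,0.24,0.04,0.06,0],[0,0,0,0,0],[1,0,0,0,0],[1,0,0,0,0],[1,0,0,0,0],[1,0,0,0,0],[1,0,0,0,0],[1,0,0,0,0],[1,0,0,0,0],[1,0,0,0,0],[1,0,0,0,0],[1,0,0,0,0]],
  ],
)

```text
clock: 7.62
position: [0.4086, 0.352, 0.0767]
ee_rot: [0.707, 0.0, -0.707, -0.0]
ft_force: [-1.5, -0.6, 5.8]
grip_width: 0.62
```

Emit:
arm_command(
  moves=[
    [[1,-0.5,0,0,0],[1,-0.9,0,0,0],[1,-0.9,0,0,0],[1,-0.9,0.3,0,0],[1,-0.8,0.8,0,0],[1,0,1,0,0],[1,0,1,0,0],[1,0,1,-0.3,0],[1,0,1,-0.3,0],[1,0,1,-0.3,0],[1,0,1,-0.3,0],[1,0,1,-0.17,0]],
  ],
)

```text
clock: 8.62
position: [0.4432, 0.1481, 0.177]
ee_rot: [0.707, 0.0, -0.707, -0.0]
ft_force: [0.5, -0.6, -1.3]
grip_width: 0.618
```

Emit:
arm_command(
  moves=[
    [[1,0,1,0,0],[1,0,1,0,0],[1,0,1,0,0],[1,0,1,0,0],[1,0,1,0,0],[1,0,0.7,0,0],[1,0,0.3,0,0],[1,0,0,0,0],[1,0,0,0,0],[1,0,0,0,0]],
  ],
)

```text
clock: 9.45
position: [0.4428, 0.0007, 0.1764]
ee_rot: [0.707, 0.001, -0.707, 0.001]
ft_force: [-0.2, 0.1, -0.6]
grip_width: 0.618
```

Run:
```python
from h import *
plan((.4433,-.001,.130),90)
save("top","t5.png",(200,150,320,270),6)
save("side","s5.png",(220,130,340,250),6)
plan((.4433,-.001,.130),90)
```

```text
cur [0.4428 0.0007 0.1764] yaw -89.9 turn 0.1 delta before turn (u) [ 1.86  0.07 -0.02] delta after turn(u) [ 1.86  0.07 -0.02]
cur [0.4428 0.0006 0.1762] yaw -89.9 turn 0.12 delta before turn (u) [ 1.85  0.06 -0.02] delta after turn(u) [ 1.85  0.06 -0.02]
```

View pics/s5.png

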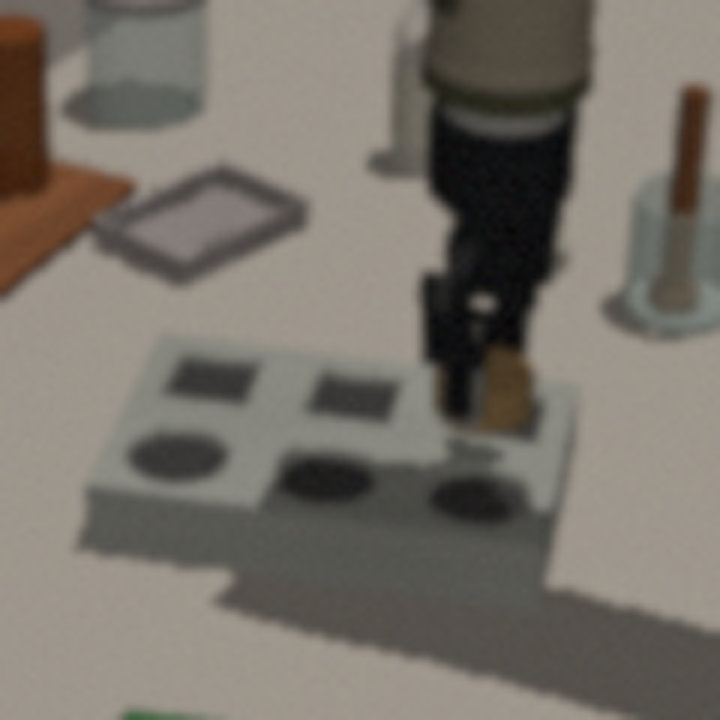

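View pics/t5.png

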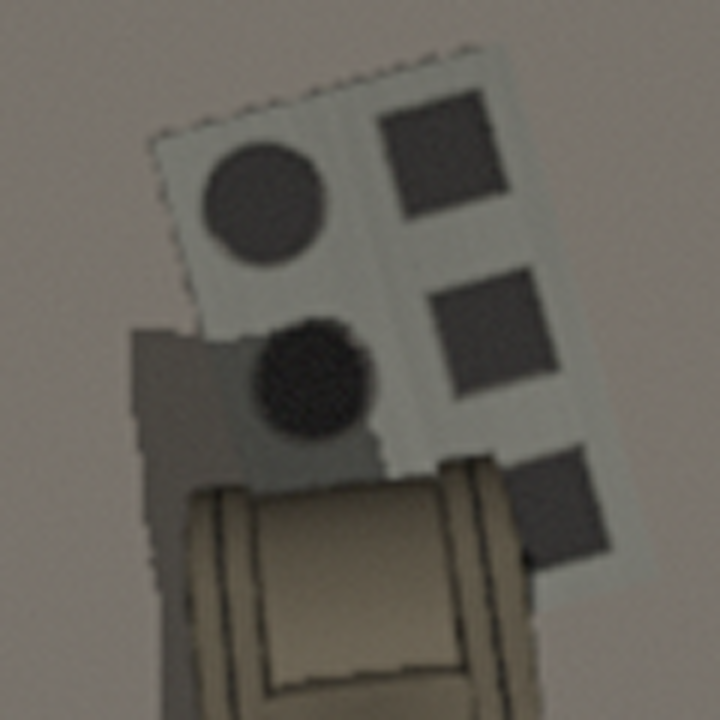

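Emit:
arm_command(
  moves=[
    [[1,0.6,0.06,-0.02,0],[1,0.6,0,0,0],[1,0.6,0,0,0],[1,0.06,0,0,0],[1,0,0,0,0],[1,0,0,0,0],[1,0,0,0,0]],
  ],
)

```text
clock: 10.13
position: [0.4438, -0.002, 0.1306]
ee_rot: [0.708, 0.0, -0.707, 0.0]
ft_force: [-0.2, -0.0, -0.6]
grip_width: 0.618
```

```bash
cat > chk.py <<'E'
from h import *
def circ(c,z,r,n=90):
    a=np.linspace(0,2*np.pi,n); return np.c_[c[0]+r*np.cos(a),c[1]+r*np.sin(a),np.full(n,z)]
def draw(cam_,name,polys,box,s=6):
    im=manip.camera(cam_)[:,:,::-1]; l,t,r,b=box
    im=cv2.resize(im[t:b,l:r],None,fx=s,fy=s,interpolation=cv2.INTER_CUBIC)
    for P,col in polys:
        q=(proj(cam_,P)-[l,t]+.5)*s-.5
        cv2.polylines(im,[np.round(q).astype(np.int32)],False,col,1)
    cv2.imwrite("pics/"+name,im)
E
python3 - <<'E'
from chk import *
p,M,o=tool(); plan((.4433,-.001,.117),90)
b=p[2]-.0767
H=(.443,-.001)
draw("side","s6.png",[(circ(p[:2],b,.027),(0,255,0)),(circ(p[:2],b+.024,.027),(0,255,0)),(circ(H,.044,.0285),(0,0,255))],(250,150,330,230),9)
E
```

```text
cur [ 0.4438 -0.002   0.1306] yaw -90.0 turn 0.02 delta before turn (u) [ 0.54 -0.04  0.02] delta after turn(u) [ 0.54 -0.04  0.02]
```

View pics/s6.png

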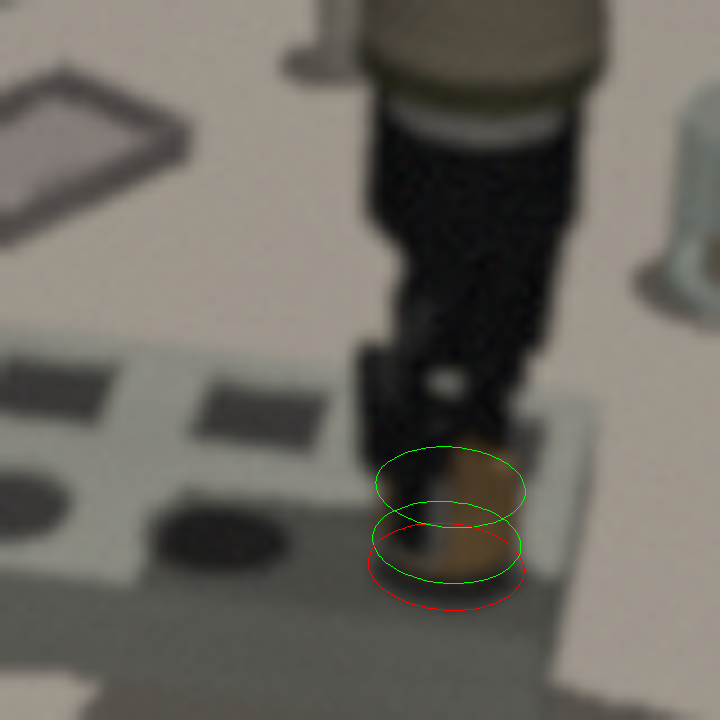

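Run:
```python
from chk import *
p,M,o=tool(); print(p)
S=manip.camera("side").astype(int)
for r in range(198,222): print(r,[tuple(int(v) for v in S[r,c]) for c in (294,300,303,306,309)])
b=p[2]-.0767
q=proj("side",circ(p[:2],b,.027));print(q[:,1].max(),q[q[:,1].argmax()],q[:,0].max(),q[:,0].min())
q=proj("side",circ(p[:2],b+.024,.027));print(q[:,1].max(),q[q[:,1].argmax()],q[:,0].max(),q[:,0].min())
```

```text
[ 0.4437933  -0.00202603  0.13057277]
198 [(12, 14, 12), (22, 20, 17), (23, 19, 13), (37, 36, 35), (73, 72, 69)]
199 [(13, 14, 15), (34, 26, 22), (48, 39, 28), (45, 42, 38), (72, 72, 68)]
200 [(14, 14, 16), (42, 36, 26), (67, 54, 35), (71, 60, 48), (81, 80, 77)]
201 [(15, 15, 17), (49, 40, 26), (74, 59, 38), (89, 73, 53), (88, 88, 82)]
202 [(16, 15, 17), (55, 43, 30), (75, 58, 38), (83, 68, 47), (99, 99, 92)]
203 [(18, 19, 18), (59, 48, 34), (73, 58, 36), (75, 60, 41), (112, 112, 105)]
204 [(21, 20, 20), (65, 56, 44), (74, 59, 39), (75, 60, 40), (125, 125, 117)]
205 [(25, 24, 22), (71, 59, 47), (75, 59, 37), (76, 62, 42), (130, 130, 122)]
206 [(21, 20, 20), (71, 59, 43), (75, 60, 38), (76, 61, 42), (133, 132, 124)]
207 [(23, 22, 23), (74, 60, 45), (81, 64, 42), (77, 62, 42), (137, 136, 127)]
208 [(21, 22, 20), (80, 65, 47), (84, 67, 44), (77, 62, 43), (136, 136, 128)]
209 [(22, 21, 19), (81, 66, 47), (84, 66, 43), (78, 66, 45), (136, 135, 126)]
210 [(36, 34, 31), (81, 66, 46), (83, 65, 42), (77, 63, 46), (136, 135, 127)]
211 [(51, 47, 42), (81, 66, 44), (83, 67, 44), (73, 63, 48), (1
[... 235 characters left out ...]
 81, 76)]
215 [(44, 43, 41), (35, 35, 34), (33, 32, 32), (50, 50, 48), (73, 73, 69)]
216 [(61, 61, 58), (41, 40, 38), (44, 44, 41), (66, 66, 62), (75, 76, 70)]
217 [(71, 71, 67), (57, 56, 53), (62, 62, 57), (76, 75, 70), (76, 75, 69)]
218 [(76, 77, 71), (71, 71, 67), (74, 73, 68), (75, 75, 71), (77, 76, 72)]
219 [(84, 84, 78), (79, 79, 74), (78, 78, 73), (76, 75, 71), (75, 75, 70)]
220 [(86, 86, 80), (85, 86, 80), (83, 82, 77), (80, 80, 76), (79, 78, 73)]
221 [(87, 87, 82), (87, 86, 81), (87, 87, 82), (85, 86, 80), (82, 81, 77)]
214.3158020278341 [300.2195489  214.31580203] 307.38888068308904 290.9280262620513
208.13420467648922 [300.66919028 208.13420468] 307.8972159602527 291.2858517511261
```

Emit:
arm_command(
  moves=[
    [[1,0.14,-0.04,0.03,0],[1,0.14,0,0,0],[1,0.1,0,0,0],[1,0,0,0,0],[1,0,0,0,0]],
  ],
)

```text
clock: 10.65
position: [0.4423, -0.0013, 0.1199]
ee_rot: [-0.707, 0.0, 0.707, 0.0]
ft_force: [0.4, 0.1, -2.4]
grip_width: 0.62
```

Emit:
arm_command(
  moves=[
    [[1,0.06,0,0,0],[1,0.06,0,0,0],[1,0.04,0,0,0],[1,0,0,0,0],[1,0,0,0,0]],
  ],
)

```text
clock: 11.07
position: [0.4425, -0.0012, 0.1161]
ee_rot: [-0.707, 0.0, 0.707, -0.0]
ft_force: [0.2, 0.1, -0.6]
grip_width: 0.622
```

Run:
```python
from chk import *
p,M,o=tool(); plan((.4433,-.001,.117),90);print(o["ft_force"],o["torque"])
b=p[2]-.0767
H=(.443,-.001)
draw("side","s7.png",[],(250,150,330,230),9)
```

```text
cur [ 0.4425 -0.0012  0.1161] yaw -90.0 turn -0.0 delta before turn (u) [-0.04 -0.01 -0.03] delta after turn(u) [-0.04 -0.01 -0.03]
[ 0.16556423  0.13063677 -0.56077084] [-0.02080617  0.00879902 -0.05789853]
```

View pics/s7.png

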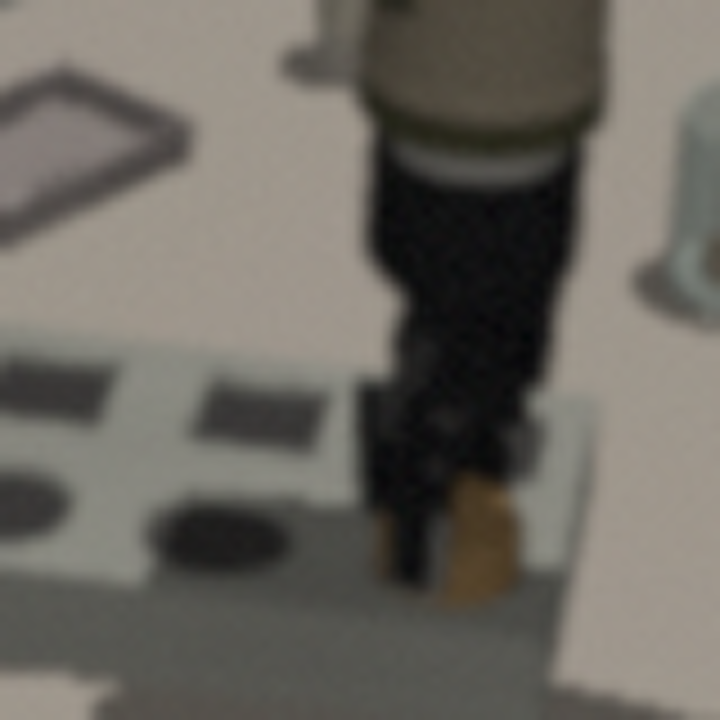

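Emit:
arm_command(
  moves=[
    [[0.15,0,0,0,0],[0.15,0,0,0,0],[0.15,0,0,0,0],[0.15,0,0,0,0],[0.15,-0.3,0,0,0],[0.15,-0.6,0,0,0],[0,-0.8,0,0,0],[0,-0.8,-0.5,0,0],[0,0,-1,0,0],[0,0,-1,0,0],[0,0,-1,0,0],[0,0,-1,0,0]],
  ],
)

```text
clock: 12.12
position: [0.4425, 0.1124, 0.1795]
ee_rot: [0.707, -0.0, -0.707, -0.0]
ft_force: [0.1, -0.9, -0.8]
grip_width: 1.003
```

Run:
```python
from chk import *
p,M,o=tool(); plan((.4943,.344,.130),90)
draw("side","s8.png",[(circ((.443,-.001),.038,.027),(0,255,0)),(circ((.443,-.001),.062,.027),(0,255,0))],(250,150,330,230),9)
draw("top","t8.png",[(circ((.443,-.001),.062,.027),(0,255,0))],(100,160,290,270),4)
```

```text
cur [0.4425 0.1124 0.1795] yaw -90.0 turn -0.02 delta before turn (u) [ 1.98 -9.27 -2.07] delta after turn(u) [ 1.98 -9.26 -2.07]
```

View pics/s8.png

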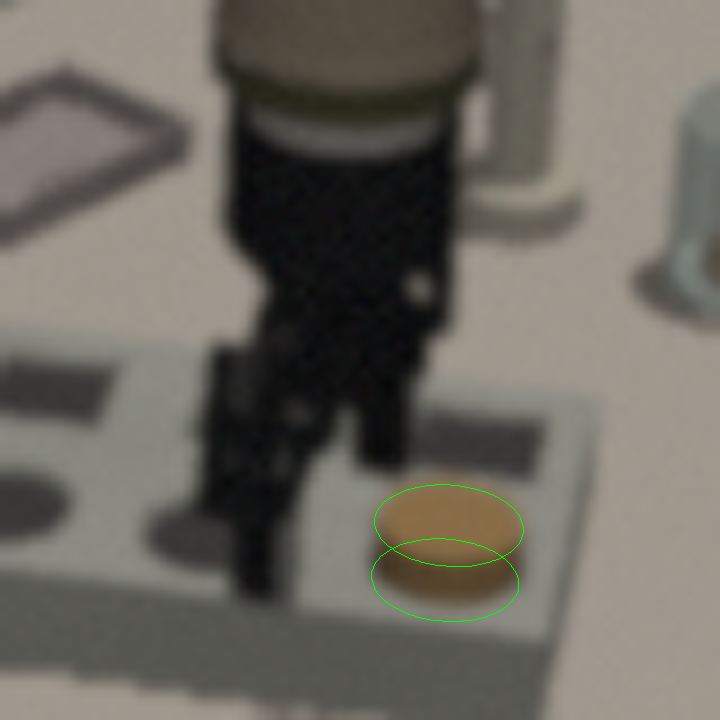

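View pics/t8.png

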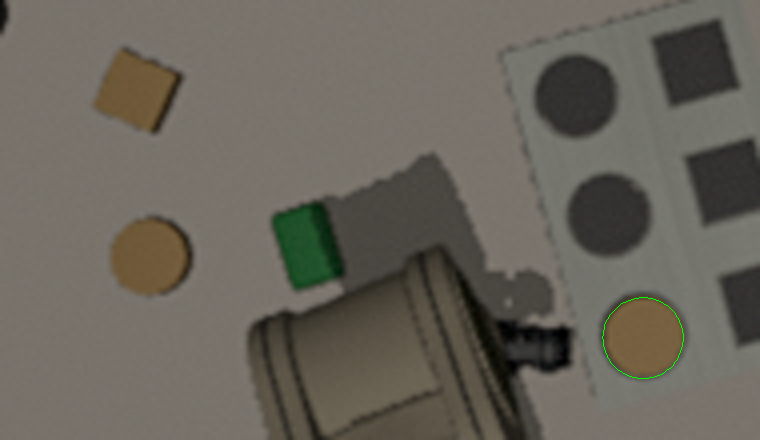

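Emit:
arm_command(
  moves=[
    [[0,0,-1,-0.4,0],[0,0,-1,-0.4,0],[0,0,-1,-0.4,0],[0,0,-1,-0.4,0],[0,0,-1,-0.4,0],[0,0,-1,-0.07,0],[0,0.3,-1,0,0],[0,0.5,-1,0,0],[0,0.6,-0.9,0,0],[0,0.6,-0.36,0,0],[0,0,0,0,0],[0,0,0,0,0]],
  ],
)

```text
clock: 13.22
position: [0.4941, 0.3421, 0.1283]
ee_rot: [-0.707, 0.0, 0.708, -0.001]
ft_force: [0.1, 0.0, 0.4]
grip_width: 1.001
```

Run:
```python
from meas import *
plan((.4943,.344,.078),90)
T=manip.camera("top");S=manip.camera("side")
fs=lambda c:(c[...,0]-c[...,2]>38*.6)
for s in blobs(S,(170,230,290,310),fs): print(s["c"],s["a"])
save("side","s9.png",(170,200,290,310),6)
```

```text
cur [0.4941 0.3421 0.1283] yaw -90.0 turn 0.03 delta before turn (u) [ 2.01 -0.08 -0.01] delta after turn(u) [ 2.01 -0.08 -0.01]
[231.0289093  277.33239771] 297.9921875
[194.31610598 265.23801339] 307.6484375
```

View pics/s9.png

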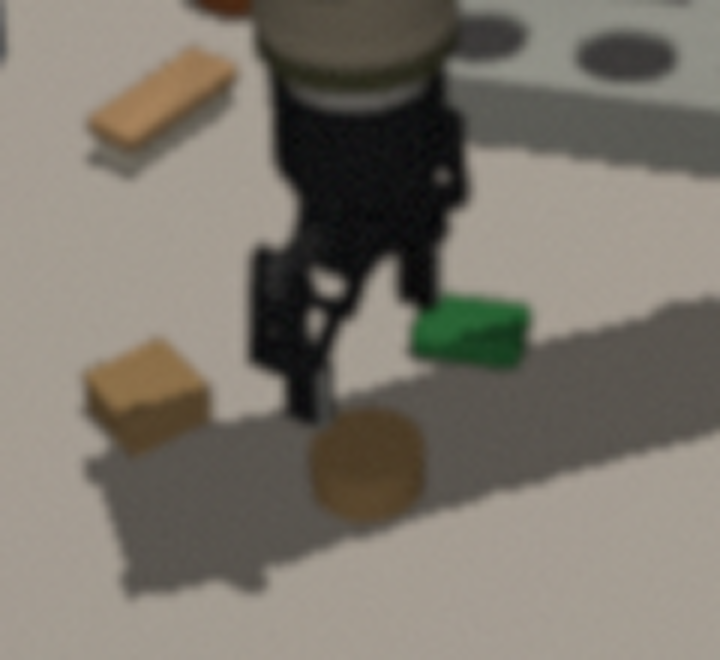

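The round bar hasn't moved. Descend and grip.

Emit:
arm_command(
  moves=[
    [[0,0.6,-0.06,0,0],[0,0.6,0,0,0],[0,0.6,0,0,0],[0,0.21,0,0,0],[0,0,0,0,0],[0,0,0,0,0],[0,0,0,0,0],[0,0,0,0,0]],
  ],
)

```text
clock: 14.03
position: [0.4948, 0.3445, 0.0796]
ee_rot: [0.708, 0.0, -0.707, -0.0]
ft_force: [-1.1, 0.7, -0.1]
grip_width: 0.999
```

Run:
```python
from h import *
plan((.4943,.344,.078),90)
```

```text
cur [0.4948 0.3445 0.0796] yaw -90.0 turn -0.01 delta before turn (u) [0.06 0.02 0.02] delta after turn(u) [0.06 0.02 0.02]
```

Emit:
arm_command(
  moves=[
    [[0,0.06,0,0,0],[1,0,0,0,0],[1,0,0,0,0],[1,0,0,0,0],[1,0,0,0,0],[1,0,0,0,0],[1,0,0,0,0],[1,0,0,0,0],[1,0,0,0,0],[1,0,0,0,0],[1,0,0,0,0]],
  ],
)

```text
clock: 14.95
position: [0.4943, 0.3443, 0.0773]
ee_rot: [0.707, -0.0, -0.707, 0.0]
ft_force: [-1.7, -1.8, 6.4]
grip_width: 0.619
```

Emit:
arm_command(
  moves=[
    [[1,-0.5,0,0,0],[1,-0.9,0,0,0],[1,-0.9,0,0,0],[1,-0.9,0.3,0,0],[1,-0.8,0.8,-0.5,0],[1,0,1,-0.5,0],[1,0,1,-0.5,0],[1,0,1,-0.5,0],[1,0,1,-0.5,0],[1,0,1,-0.5,0],[1,0,1,-0.5,0],[1,0,1,-0.5,0]],
  ],
)

```text
clock: 15.95
position: [0.5946, 0.1405, 0.1776]
ee_rot: [0.707, 0.0, -0.707, 0.0]
ft_force: [1.1, 0.2, -1.6]
grip_width: 0.618
```

Emit:
arm_command(
  moves=[
    [[1,0,1,-0.5,0],[1,0,1,0,0],[1,0,0.9,0,0],[1,0,0.6,0,0],[1,0,0.34,0,0],[1,0,0,0,0],[1,0,0,0,0]],
  ],
)

```text
clock: 16.53
position: [0.6067, 0.0464, 0.1772]
ee_rot: [0.707, 0.0, -0.707, -0.0]
ft_force: [0.1, 0.2, -1.1]
grip_width: 0.62
```

Run:
```python
from chk import *
plan((.607,.0455,.130),90)
```

```text
cur [0.6067 0.0464 0.1772] yaw -90.0 turn 0.01 delta before turn (u) [ 1.89  0.04 -0.01] delta after turn(u) [ 1.89  0.04 -0.01]
```

Emit:
arm_command(
  moves=[
    [[1,0.6,0.04,-0.01,0],[1,0.6,0,0,0],[1,0.6,0,0,0],[1,0.09,0,0,0],[1,0,0,0,0],[1,0,0,0,0],[1,0,0,0,0]],
  ],
)

```text
clock: 17.12
position: [0.6075, 0.0455, 0.1309]
ee_rot: [0.708, 0.0, -0.707, 0.0]
ft_force: [0.5, -0.3, -1.4]
grip_width: 0.616
```

Run:
```python
from chk import *
p,M,o=tool(); plan((.607,.0455,.117),90)
b=p[2]-.0773
H=(.607,.0455)
draw("side","s10.png",[(circ(p[:2],b,.027),(0,255,0)),(circ(p[:2],b+.024,.027),(0,255,0)),(circ(H,.044,.0285),(0,0,255))],(210,150,290,230),9)
```

```text
cur [0.6075 0.0455 0.1309] yaw -90.0 turn 0.04 delta before turn (u) [0.55 0.   0.02] delta after turn(u) [0.55 0.   0.02]
```

View pics/s10.png

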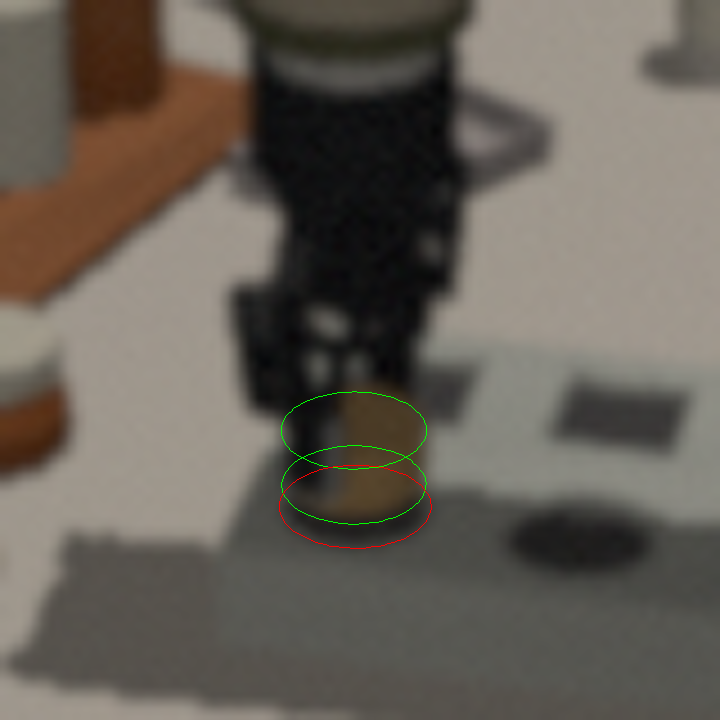

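Same picture as before: the bar is centred above the mouth, with its bottom edge about 0.7 px high in both bar and hole. Lowering.

Emit:
arm_command(
  moves=[
    [[1,0.14,0,0.02,0],[1,0.14,0,0,0],[1,0.1,0,0,0],[1,0,0,0,0],[1,0,0,0,0]],
  ],
)

```text
clock: 17.58
position: [0.6063, 0.0448, 0.1199]
ee_rot: [-0.707, -0.0, 0.707, -0.0]
ft_force: [0.8, -0.6, -1.8]
grip_width: 0.622
```

Emit:
arm_command(
  moves=[
    [[1,0.06,0,0,0],[1,0.06,0,0,0],[1,0.03,0,0,0],[1,0,0,0,0],[1,0,0,0,0]],
  ],
)

```text
clock: 18.0
position: [0.6064, 0.0448, 0.1163]
ee_rot: [-0.707, 0.0, 0.707, -0.0]
ft_force: [-0.1, 0.3, -0.6]
grip_width: 0.614
```

Emit:
arm_command(
  moves=[
    [[0.15,0,0,0,0],[0.15,0,0,0,0],[0.15,0,0,0,0],[0.15,0,0,0,0],[0.15,-0.3,0,0,0],[0.15,-0.6,0,0,0],[0,-0.8,0,0,0],[0,-0.8,-0.5,0,0],[0,0,-1,0,0],[0,0,-1,0,0],[0,0,-1,0,0],[0,0,-1,0,0]],
  ],
)

```text
clock: 19.0
position: [0.6065, 0.1584, 0.1799]
ee_rot: [0.707, -0.0, -0.707, -0.0]
ft_force: [-0.2, 0.7, -0.1]
grip_width: 1.003
```

Emit:
arm_command(
  moves=[
    [[0,0,-1,0,0],[0,0,-1,0,0],[0,0,-1,0,0],[0,0,-1,0,0],[0,0,-1,-0.17,0],[0,0,-1,0,0],[0,0,-1,0,0],[0,0,-0.95,0,5.77],[0,0,0,0,5.77],[0,0,0,0,5.77],[0,0,0,0,5.77],[0,0,0,0,0]],
  ],
)

```text
clock: 20.0
position: [0.6109, 0.3544, 0.1768]
ee_rot: [-0.695, 0.131, 0.696, 0.126]
ft_force: [0.4, -0.1, -0.2]
grip_width: 1.0
```

Run:
```python
from chk import *
from meas import *
plan((.6107,.356,.120),66.9)
draw("side","s11.png",[(circ((.6065,.045),.038,.027),(0,255,0)),(circ((.6065,.045),.062,.027),(0,255,0))],(210,150,330,230),6)
S=manip.camera("side");T=manip.camera("top")
for s in blobs(S,(170,230,290,310),lambda c:(c[...,0]-c[...,2]>30)): print(s["c"],s["a"])
save("side","s12.png",(150,180,290,310),5)
plan((.6107,.356,.120),66.9)
```

```text
cur [0.6109 0.3544 0.1768] yaw -111.0 turn 2.15 delta before turn (u) [ 2.27 -0.07  0.03] delta after turn(u) [ 2.27 -0.07  0.03]
[194.30379735 266.10928139] 235.1640625
cur [0.6093 0.3569 0.1769] yaw -110.5 turn 2.58 delta before turn (u) [ 2.28  0.01 -0.07] delta after turn(u) [ 2.28  0.   -0.07]
```

View pics/s11.png

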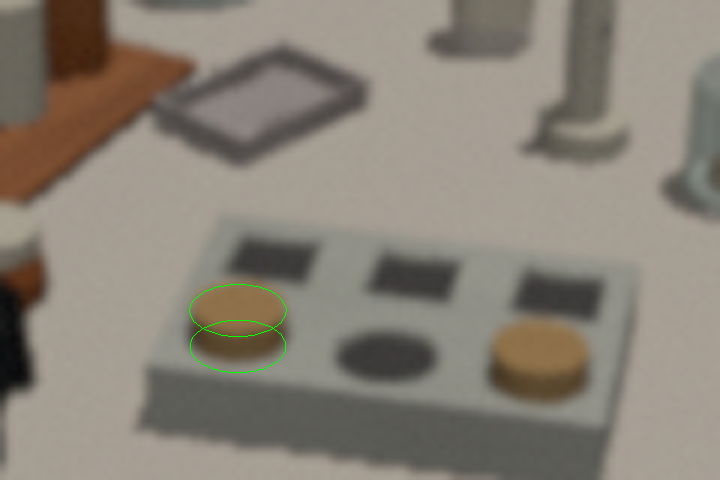

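View pics/s12.png

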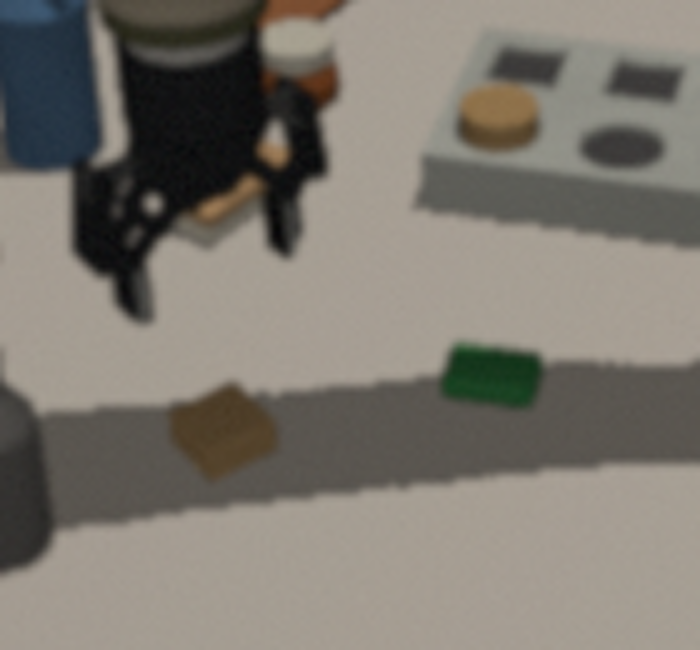

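Emit:
arm_command(
  moves=[
    [[0,0.5,0,0,0],[0,0.6,0,0,0],[0,0.6,0,0,0],[0,0.57,0,0,0],[0,0,0,0,0],[0,0,0,0,0],[0,0,0,0,0],[0,0,0,0,0]],
  ],
)

```text
clock: 20.87
position: [0.6101, 0.356, 0.1208]
ee_rot: [-0.695, 0.128, 0.696, 0.126]
ft_force: [0.8, 0.1, 0.3]
grip_width: 0.998
```

Run:
```python
from h import *
plan((.6107,.356,.077),66.9)
```

```text
cur [0.6101 0.356  0.1208] yaw -110.7 turn 2.41 delta before turn (u) [ 1.75 -0.01 -0.03] delta after turn(u) [ 1.75 -0.02 -0.02]
```

Emit:
arm_command(
  moves=[
    [[0,0.5,-0.01,-0.02,2.4],[0,0.6,0,0,0],[0,0.45,0,0,0],[0,0.2,0,0,0],[0,0,0,0,0],[0,0,0,0,0],[0,0,0,0,0],[0,0,0,0,0]],
  ],
)

```text
clock: 21.53
position: [0.6104, 0.3557, 0.0767]
ee_rot: [-0.692, 0.143, 0.694, 0.14]
ft_force: [-0.2, -0.7, -0.3]
grip_width: 1.002
```

Run:
```python
from h import *
plan((.6107,.356,.077),66.9)
```

```text
cur [0.6104 0.3557 0.0767] yaw -113.1 turn 0.01 delta before turn (u) [-0.01 -0.02 -0.  ] delta after turn(u) [-0.01 -0.02 -0.  ]
```

Emit:
arm_command(
  moves=[
    [[1,0,0,0,0],[1,0,0,0,0],[1,0,0,0,0],[1,0,0,0,0],[1,0,0,0,0],[1,0,0,0,0],[1,0,0,0,0],[1,0,0,0,0],[1,0,0,0,0],[1,0,0,0,0],[1,-0.4,0,0,0],[1,-0.6,0,0,0]],
  ],
)

```text
clock: 22.53
position: [0.609, 0.355, 0.0996]
ee_rot: [-0.691, 0.144, 0.695, 0.139]
ft_force: [-0.0, -0.1, -1.7]
grip_width: 0.529
```

Emit:
arm_command(
  moves=[
    [[1,-1,0,0,0],[1,-1,0,0,0],[1,-1,0,0,0],[1,0,0,0,-6.5],[1,0,0,0,-6.5],[1,0,0,0,-6.5],[1,0,0,0,-6.5],[1,0,0,0,-6.5],[1,0,0,0,-6.5],[1,0,0,0,0],[1,0,0,0,0]],
  ],
)

```text
clock: 23.45
position: [0.6105, 0.3558, 0.1768]
ee_rot: [-0.699, -0.096, 0.702, -0.097]
ft_force: [-0.0, 0.5, -0.7]
grip_width: 0.528
```

Run:
```python
from h import *
plan((.5486,-.0596,.177),105.9)
```

```text
cur [0.6105 0.3558 0.1768] yaw -74.3 turn -0.2 delta before turn (u) [ 0.05 15.33  6.88] delta after turn(u) [ 0.05 15.3   6.94]
```

Emit:
arm_command(
  moves=[
    [[1,0,0.6,0.3,0],[1,0,1,0.45,0],[1,0,1,0.45,0],[1,0,1,0.45,0],[1,0,1,0.45,0],[1,0,1,0.45,0],[1,0,1,0.45,0],[1,0,1,0.45,0],[1,0,1,0.45,0],[1,0,1,0.45,0],[1,0,1,0.45,0],[1,0,1,0.45,0]],
  ],
)

```text
clock: 24.45
position: [0.5634, 0.0398, 0.1779]
ee_rot: [-0.699, -0.095, 0.702, -0.097]
ft_force: [0.0, -0.6, -1.2]
grip_width: 0.536
```

Emit:
arm_command(
  moves=[
    [[1,0,1,0.45,0],[1,0,1,0.45,0],[1,0,1,0.45,0],[1,0,0.5,0.3,0],[1,0,0.22,0,0],[1,0,0,0,0],[1,0,0,0,0],[1,0,0,0,0]],
  ],
)

```text
clock: 25.12
position: [0.5499, -0.0579, 0.1778]
ee_rot: [-0.699, -0.097, 0.702, -0.099]
ft_force: [-0.1, -0.4, -0.7]
grip_width: 0.525
```

Run:
```python
from h import *
plan((.5486,-.0596,.130),105.9)
```

```text
cur [ 0.5499 -0.0579  0.1778] yaw -74.0 turn 0.07 delta before turn (u) [1.91 0.05 0.06] delta after turn(u) [1.91 0.05 0.06]
```

Emit:
arm_command(
  moves=[
    [[1,0.6,0.05,0.06,0],[1,0.6,0,0,0],[1,0.6,0,0,0],[1,0.11,0,0,0],[1,0,0,0,0],[1,0,0,0,0],[1,0,0,0,0]],
  ],
)

```text
clock: 25.7
position: [0.5489, -0.0611, 0.131]
ee_rot: [-0.699, -0.097, 0.701, -0.099]
ft_force: [-0.7, 0.6, -0.3]
grip_width: 0.529
```

```bash
cat >> chk.py <<'E'
def sq(c,z,a,yaw):
    t=np.radians(yaw); u=np.array([np.cos(t),np.sin(t)]); v=np.array([-u[1],u[0]]); c=np.array(c)[:2]
    return np.array([[*(c+a*(i*u+j*v)),z] for i,j in((1,1),(1,-1),(-1,-1),(-1,1),(1,1))])
E
python3 - <<'E'
from chk import *
p,M,o=tool(); plan((.5484,-.0596,.117),105.9)
b=p[2]-.0767
draw("side","s13.png",[(sq(p,b,.023,15.9),(0,255,0)),(sq(p,b+.024,.023,15.9),(0,255,0)),(sq((.5484,-.0596),.044,.0245,15.9),(0,0,255))],(240,150,320,230),9)
E
```

```text
cur [ 0.5489 -0.0611  0.131 ] yaw -74.1 turn 0.03 delta before turn (u) [ 0.56 -0.06  0.  ] delta after turn(u) [ 0.56 -0.06  0.  ]
```

View pics/s13.png

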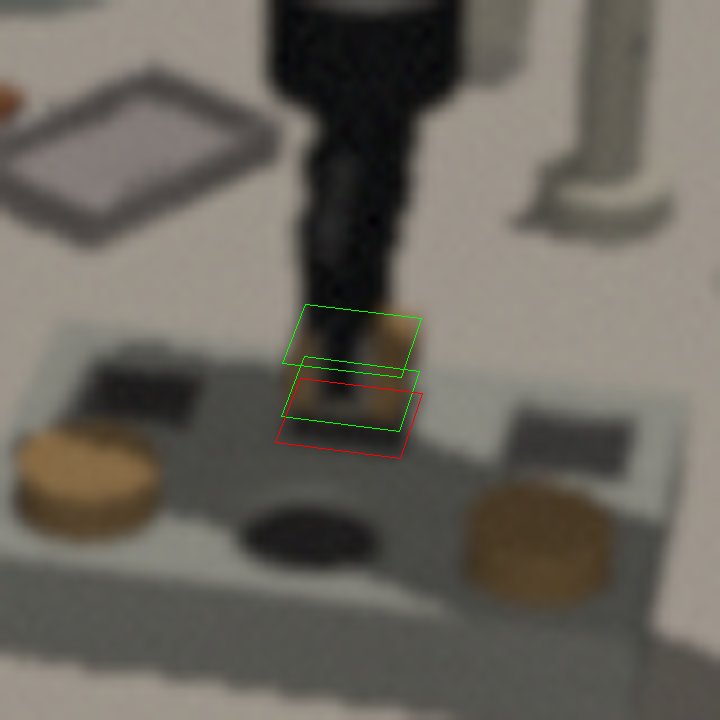

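Emit:
arm_command(
  moves=[
    [[1,0.14,-0.05,0,0],[1,0.14,0,0,0],[1,0.1,0,0,0],[1,0,0,0,0],[1,0,0,0,0]],
  ],
)

```text
clock: 26.17
position: [0.5477, -0.0604, 0.1202]
ee_rot: [-0.699, -0.097, 0.702, -0.099]
ft_force: [0.8, -0.3, -1.5]
grip_width: 0.531
```

Emit:
arm_command(
  moves=[
    [[1,0.06,0,0,0],[1,0.06,0,0,0],[1,0.06,0,0,0],[1,0,0,0,0],[1,0,0,0,0]],
  ],
)

```text
clock: 26.58
position: [0.5478, -0.0603, 0.1158]
ee_rot: [-0.699, -0.097, 0.702, -0.099]
ft_force: [-0.3, 1.6, -1.1]
grip_width: 0.531
```

Emit:
arm_command(
  moves=[
    [[0.25,0,0,0,0],[0.25,0,0,0,0],[0.25,0,0,0,0],[0.25,0,0,0,0],[0.25,-0.3,0,0,0],[0.25,-0.6,0,0,0],[0,-1,0,0,0],[0,-1,0,0,0],[0,-1,0,0,0],[0,-1,0,0,0],[0,-1,0,0,0],[0,0,0,0,0]],
  ],
)

```text
clock: 27.58
position: [0.5503, -0.0599, 0.2694]
ee_rot: [0.702, 0.096, -0.699, 0.099]
ft_force: [1.0, 0.0, 0.4]
grip_width: 1.002
```

Emit:
arm_command(
  moves=[
    [[0,0,1,0,0],[0,0,1,0,0],[0,0,1,0,0],[0,0,1,0,0],[0,0,0,1,0],[0,0,0,1,0],[0,0,0,1,0],[0,0,0,0,0]],
  ],
)

```text
clock: 28.25
position: [0.5002, -0.1789, 0.2643]
ee_rot: [-0.698, -0.095, 0.703, -0.098]
ft_force: [0.5, -1.0, -0.3]
grip_width: 1.001
```

Run:
```python
from chk import *
p,M,o=tool(); print(p)
P=[]
for z in(.038,.062): P+=[(circ((.4425,-.001),z,.027),(0,255,0)),(circ((.6064,.045),z,.027),(0,255,0)),(sq((.548,-.06),z,.023,15.9),(0,255,0))]
draw("side","s14.png",P,(230,170,350,230),6)
draw("top","t14.png",P[3:],(215,150,315,265),5)
save("top","t15.png",(340,170,430,280),5)
save("side","s15.png",(290,110,370,200),6)
```

```text
[ 0.50019096 -0.1789424   0.26429205]
```

View pics/s14.png

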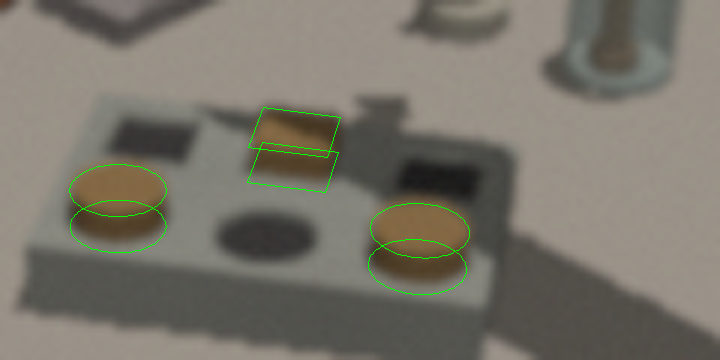

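View pics/t14.png

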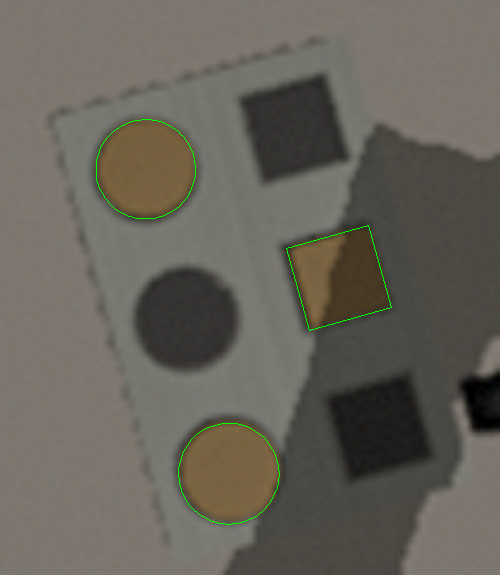

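View pics/t15.png

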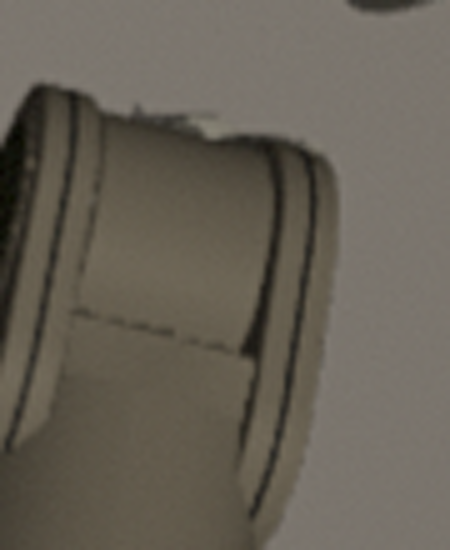

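View pics/s15.png

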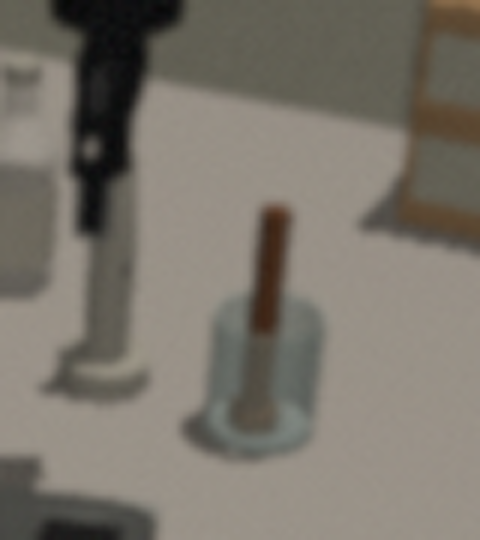

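```bash
python3 - <<'E'
from chk import *
from meas import *
T=cv2.imread("pics/top0.png")[:,:,::-1];S=cv2.imread("pics/side0.png")[:,:,::-1]
bt=blobs(T,(350,220,420,270),lambda c:(c[...,0]-c[...,2]>18),amin=3)
bs=blobs(S,(310,130,360,200),lambda c:(c[...,0]-c[...,2]>30),amin=3)
for n,bb,e in(("T",bt,0),("S",bs,1)):
    for b in bb: print(n,b["c"],b["a"],b["ct"].min(0),b["ct"].max(0))
# tip candidates
uvT=np.array([350+234/6-.4,180+400/6-.4]); uvS=np.array([290+276/6-.4,110+210/6-.4])
print("tip",tri(uvT,uvS), onz("top",uvT,.16))
uvTf=np.array([350+147/6-.4,180+383/6-.4]);uvSf=np.array([290+254/6-.4,110+415/6-.4])
print("foot top z20",onz("top",uvTf,.02),onz("side",uvSf,.02),tri(uvTf,uvSf))
# cup rim & base circles
for (u,v) in[((82+218)/2,(320+465)/2),((165+270)/2,(322+472)/2)]: print(u,v)
for q in("cup","tamper","toothbrush"):
    for c,im in(("side",S),):
        for r in manip.pinpoint(q,c): print(q,c,r)
E
python3 - <<'E'
import cv2
T=cv2.imread("pics/top0.png")[220:275,350:415]
cv2.imwrite("pics/t16.png",cv2.convertScaleAbs(cv2.resize(T,None,fx=10,fy=10,interpolation=cv2.INTER_CUBIC),alpha=2))
S=cv2.imread("pics/side0.png")[130:195,305:365]
cv2.imwrite("pics/s16.png",cv2.convertScaleAbs(cv2.resize(S,None,fx=9,fy=9,interpolation=cv2.INTER_CUBIC),alpha=1.4))
E
```

```text
T [387.84021937 246.6183359 ] 55.734375 [382.4375 242.6875] [392.4375 250.5625]
T [374.70241689 244.14231169] 79.5859375 [368.4375 237.8125] [382.4375 249.4375]
S [334.9277856 153.8676345] 54.1171875 [332.5625 143.9375] [337.6875 164.8125]
S [358.07762021 144.66677623] 10.3984375 [356.5625 142.5625] [359.4375 146.9375]
tip (array([ 0.44422037, -0.31672868,  0.16137383]), np.float64(0.0020003149589876597)) [[ 0.4450723  -0.31671819  0.16      ]]
foot top z20 [[ 0.44462766 -0.31667527  0.02      ]] [[ 0.44018302 -0.31014859  0.02      ]] (array([ 0.44357703, -0.31828619,  0.01498867]), np.float64(0.0017154627693816424))
150.0 392.5
217.5 397.0
cup side {'pixel': [178.8, 332.4], 'confidence': 0.68}
toothbrush side {'pixel': [175.4, 307.3], 'confidence': 0.69}
```

View pics/t16.png

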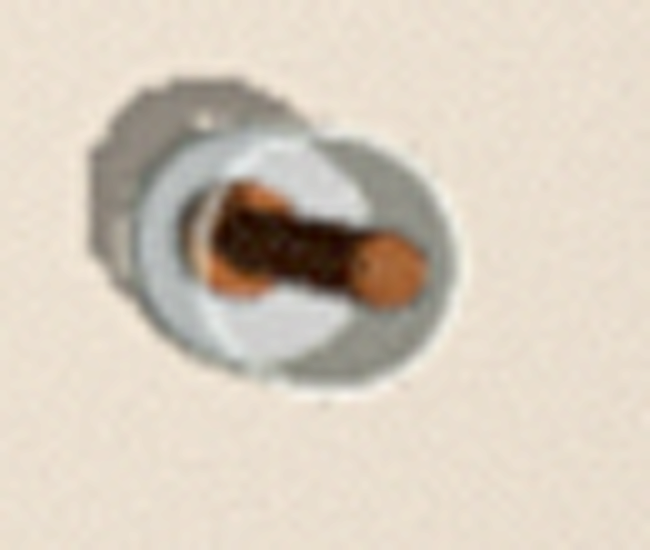

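View pics/s16.png

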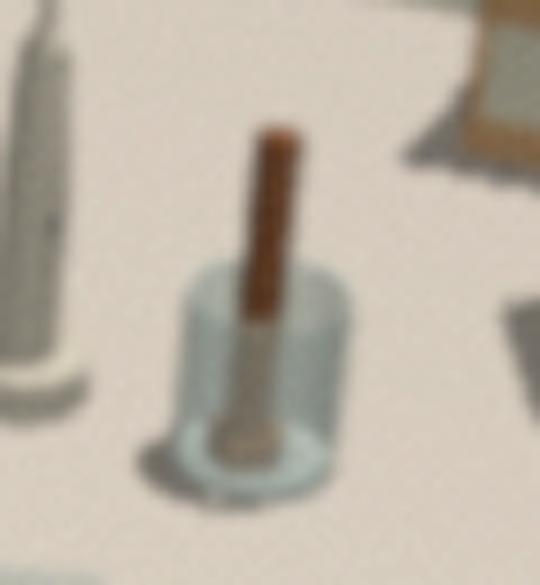

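Run:
```python
from chk import *
print(onz("top",[(375.8,245.2)],0),onz("top",[(382,245.7)],.085))
T=cv2.imread("pics/top0.png");S=cv2.imread("pics/side0.png")
c=(.4435,-.323);t=(.4446,-.3167)
for nm,im,box,s in(("top",T,(350,220,415,275),10),("side",S,(305,130,365,195),9)):
    l,tt,r,b=box; a=cv2.convertScaleAbs(cv2.resize(im[tt:b,l:r],None,fx=s,fy=s,interpolation=cv2.INTER_CUBIC),alpha=1.5)
    for P,col in [(circ(c,0,.036),(255,0,0)),(circ(c,.085,.036),(255,0,0)),(circ(t,.02,.017),(0,200,0)),(circ(t,.006,.017),(0,200,0)),(circ(t,.155,.01),(0,200,0)),(np.array([[*t,.02],[*t,.161]]),(0,200,0))]:
        q=(proj(nm,P)-[l,tt]+.5)*s-.5; cv2.polylines(a,[np.round(q).astype(np.int32)],False,col,1)
    cv2.imwrite(f"pics/cup_{nm}.png",a)
```

```text
[[ 0.43869837 -0.32645078  0.        ]] [[ 0.44216172 -0.3208328   0.085     ]]
```

View pics/cup_top.png

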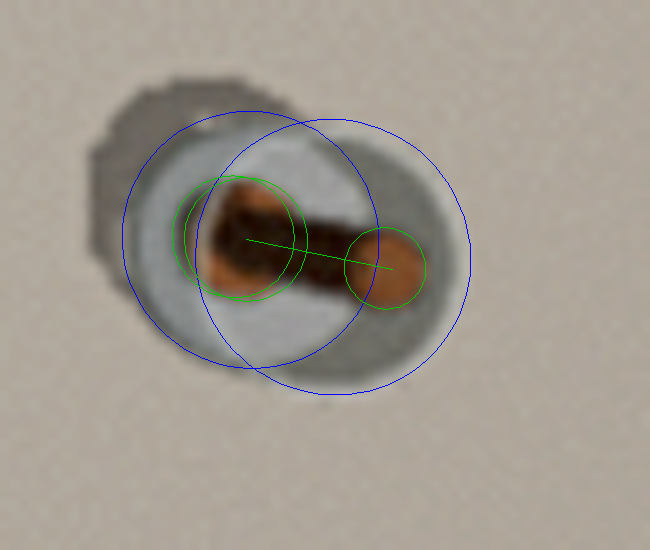

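View pics/cup_side.png

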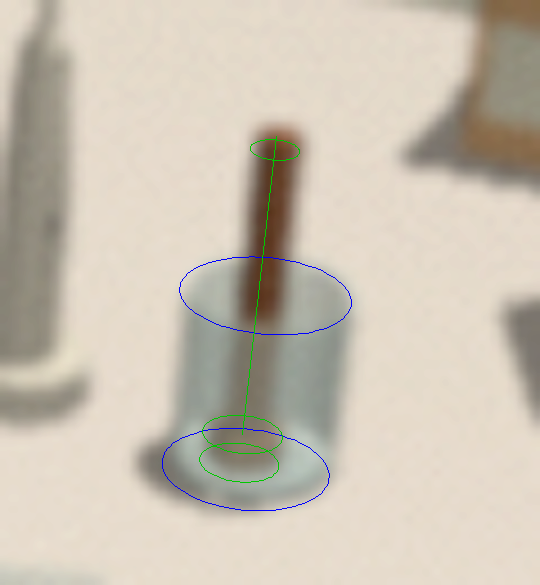

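Run:
```python
from h import *
print(onz("side",[(307.3,175.4)],0))
plan((.4443,-.3170,.264))
```

```text
[[ 0.54685089 -0.32191249  0.        ]]
cur [ 0.5043 -0.176   0.2639] yaw -74.0 turn 0 delta before turn (u) [0.03 4.76 3.86] delta after turn(u) [0.03 4.76 3.86]
```

Emit:
arm_command(
  moves=[
    [[0,0,0.4,0.8,0],[0,0,0.8,0.9,0],[0,0,0.9,0.9,0],[0,0,0.9,0.8,0],[0,0,0.9,0.46,0],[0,0,0.86,0,0],[0,0,0,0,0],[0,0,0,0,0],[0,0,0,0,0],[0,0,0,0,0]],
  ],
  force=80,
)

```text
clock: 29.43
position: [0.4441, -0.3162, 0.2646]
ee_rot: [-0.699, -0.098, 0.702, -0.099]
ft_force: [0.6, 0.7, 0.4]
grip_width: 0.998
```

Run:
```python
from h import *
plan((.4443,-.3170,.172))
save("side","s17.png",(280,80,380,200),5)
```

```text
cur [ 0.4441 -0.3162  0.2646] yaw -74.0 turn 0 delta before turn (u) [ 3.71  0.03 -0.02] delta after turn(u) [ 3.71  0.03 -0.02]
```

View pics/s17.png

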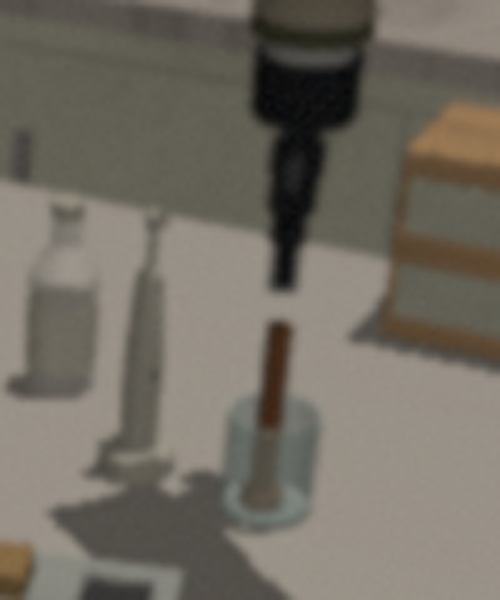

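The fingers are centred above the tamper, whose tip is at (279,325) in the crop. Descend slowly, then grip.

Emit:
arm_command(
  moves=[
    [[0,0.4,0.03,-0.01,0],[0,0.6,0,0,0],[0,0.7,0,0,0],[0,0.7,0,0,0],[0,0.6,0,0,0],[0,0.5,0,0,0],[0,0.2,0,0,0],[0,0,0,0,0],[0,0,0,0,0],[0,0,0,0,0]],
  ],
)

```text
clock: 30.32
position: [0.4441, -0.3185, 0.1731]
ee_rot: [-0.699, -0.097, 0.702, -0.099]
ft_force: [-0.2, -0.3, -1.1]
grip_width: 0.997
```

Emit:
arm_command(
  moves=[
    [[0.3,0,0,0,0],[0.5,0,0,0,0],[0.6,0,0,0,0],[0.7,0,0,0,0],[0.7,0,0,0,0],[1,0,0,0,0],[1,0,0,0,0],[1,0,0,0,0],[1,0,0,0,0],[1,0,0,0,0],[1,0,0,0,0]],
  ],
  force=80,
)

```text
clock: 31.23
position: [0.4437, -0.3185, 0.1724]
ee_rot: [-0.699, -0.097, 0.702, -0.099]
ft_force: [0.3, 0.9, 1.9]
grip_width: 0.211
```

Run:
```python
from h import *
p,M,o=tool();print(p,o["ft_force"],o["grip_width"])
save("side","s18.png",(280,80,380,200),5)
```

```text
[ 0.44370688 -0.31848334  0.17239445] [0.28330326 0.91660999 1.87048832] 0.21145729652081932
```

View pics/s18.png

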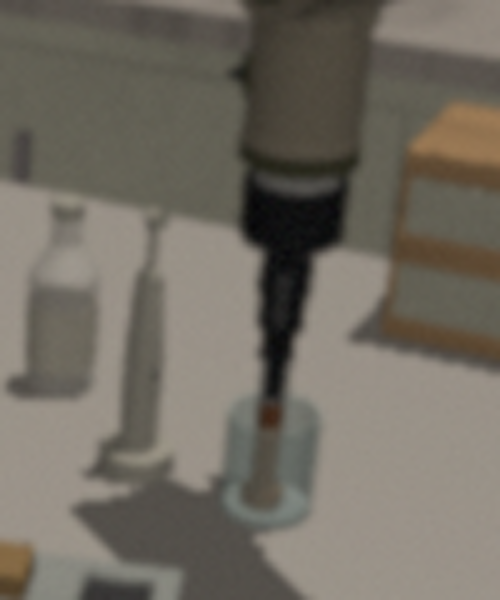

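Emit:
arm_command(
  moves=[
    [[1,-0.3,0,0,0],[1,-0.6,0,0,0],[1,-0.8,0,0,0],[1,-0.8,0,0,0],[1,-0.8,0,0,0],[1,-0.8,0,0,0],[1,-0.5,0,0,0],[1,-0.3,0,0,0],[1,0,0,0,0],[1,0,0,0,0],[1,0,0,0,0]],
  ],
)

```text
clock: 32.2
position: [0.4438, -0.3177, 0.2937]
ee_rot: [-0.698, -0.097, 0.702, -0.099]
ft_force: [0.5, 0.8, -1.2]
grip_width: 0.216
```

Run:
```python
from chk import *
p,M,o=tool();print(p,o["ft_force"],o["grip_width"])
P=[(circ(p[:2],p[2]-.1663,.017),(0,255,0)),(circ((.4425,-.3235),.085,.036),(255,0,0))]
draw("side","s19.png",P,(280,80,380,200),5)
P=[]
for z in(.038,.062): P+=[(circ((.4425,-.001),z,.027),(0,255,0)),(circ((.6064,.045),z,.027),(0,255,0)),(sq((.548,-.06),z,.023,15.9),(0,255,0))]
draw("side","s20.png",P,(230,170,350,230),6)
plan((.4425,-.0012,.240))
```

```text
[ 0.44380264 -0.31769449  0.29368074] [ 0.51190657  0.80329327 -1.19910005] 0.21607369846574803
cur [ 0.4438 -0.3177  0.2937] yaw -74.1 turn 0 delta before turn (u) [  2.11 -12.19  -3.44] delta after turn(u) [  2.11 -12.19  -3.44]
```

View pics/s19.png

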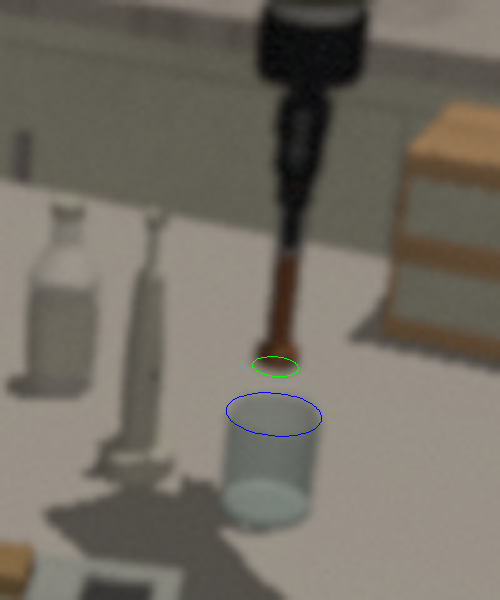

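View pics/s20.png

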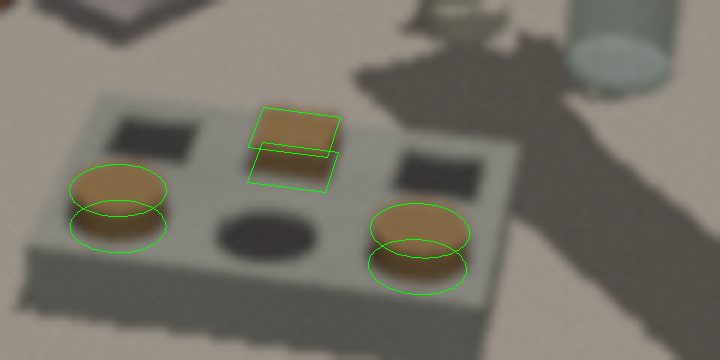

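Emit:
arm_command(
  moves=[
    [[1,0,-0.5,-0.1,0],[1,0,-0.9,-0.3,0],[1,0,-1,-0.3,0],[1,0,-1,-0.3,0],[1,0,-1,-0.3,0],[1,0,-1,-0.3,0],[1,0,-1,-0.3,0],[1,0,-1,-0.3,0],[1,0,-1,-0.3,0],[1,0,-1,-0.3,0],[1,0,-1,-0.3,0],[1,0,-0.8,-0.3,0]],
  ],
)

```text
clock: 33.3
position: [0.4482, -0.0227, 0.2934]
ee_rot: [-0.698, -0.097, 0.702, -0.099]
ft_force: [0.2, -0.2, -1.8]
grip_width: 0.211
```

Emit:
arm_command(
  moves=[
    [[1,0,-0.6,-0.2,0],[1,0,-0.39,-0.14,0],[1,0.5,0,0,0],[1,0.8,0,0,0],[1,0.6,0,0,0],[1,0.2,0,0,0],[1,0,0,0,0],[1,0,0,0,0],[1,0,0,0,0]],
  ],
)

```text
clock: 34.05
position: [0.4507, 0.0005, 0.2421]
ee_rot: [-0.699, -0.097, 0.701, -0.099]
ft_force: [0.8, -0.5, -1.5]
grip_width: 0.211
```

Run:
```python
from chk import *
p,M,o=tool();plan((.4425,-.0012,.240))
P=[(circ(p[:2],p[2]-.1663,.017),(0,255,0)),(circ((.4425,-.001),.062,.027),(0,255,0))]
draw("side","s21.png",P,(240,130,340,230),6)
```

```text
cur [0.4507 0.0005 0.2421] yaw -74.1 turn 0 delta before turn (u) [ 0.08 -0.02  0.33] delta after turn(u) [ 0.08 -0.02  0.33]
```

View pics/s21.png

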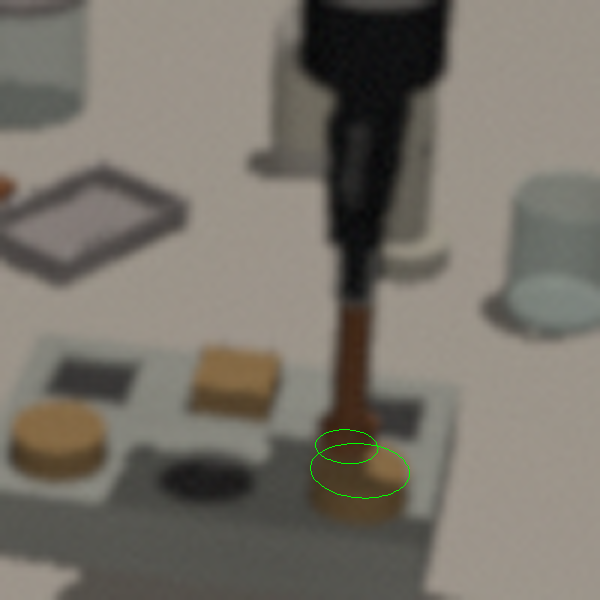

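Emit:
arm_command(
  moves=[
    [[1,0,0,0.33,0],[1,0,0,0,0],[1,0.2,0,0,0],[1,0.2,0,0,0],[1,0,0,0,0],[1,0,0,0,0],[1,0,0,0,0]],
  ],
)

```text
clock: 34.68
position: [0.4423, -0.0017, 0.231]
ee_rot: [-0.699, -0.097, 0.702, -0.099]
ft_force: [-0.2, -0.0, -0.9]
grip_width: 0.214
```

Emit:
arm_command(
  moves=[
    [[1,0.15,0,0,0],[1,0.15,0,0,0],[1,0.15,0,0,0],[1,0.1,0,0,0],[1,0,0,0,0],[1,0,0,0,0]],
  ],
)

```text
clock: 35.18
position: [0.4426, -0.0018, 0.2175]
ee_rot: [-0.699, -0.097, 0.702, -0.099]
ft_force: [0.9, 0.4, 0.8]
grip_width: 0.218
```

Emit:
arm_command(
  moves=[
    [[1,0.1,0,0,0],[1,0.1,0,0,0],[1,0,0,0,0]],
  ],
)

```text
clock: 35.43
position: [0.4426, -0.0018, 0.2126]
ee_rot: [-0.699, -0.097, 0.702, -0.099]
ft_force: [0.3, 0.2, 1.5]
grip_width: 0.213
```

Run:
```python
from chk import *
p,M,o=tool();print(p,o["ft_force"])
P=[(circ(p[:2],p[2]-.1663,.017),(0,255,0)),(circ((.4425,-.001),p[2]-.1663,.027),(0,255,0))]
draw("side","s22.png",P,(240,130,340,230),6)
```

```text
[ 0.44259682 -0.00176023  0.21255337] [0.33126386 0.22867384 1.53263663]
```

View pics/s22.png

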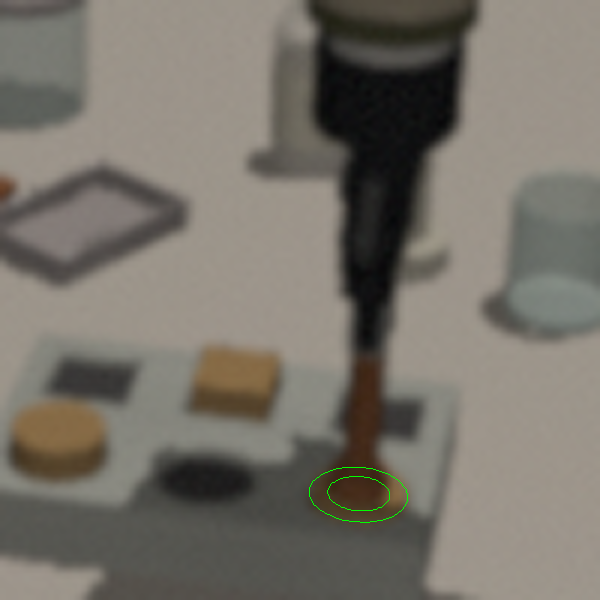

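Emit:
arm_command(
  moves=[
    [[1,0.08,0,0,0],[1,0,0,0,0],[1,0,0,0,0]],
  ],
)

```text
clock: 35.73
position: [0.4426, -0.0018, 0.2106]
ee_rot: [-0.699, -0.097, 0.702, -0.099]
ft_force: [0.9, 0.4, 3.2]
grip_width: 0.212
```

Emit:
arm_command(
  moves=[
    [[1,0.04,0,0,0],[1,0,0,0,0],[1,0,0,0,0]],
  ],
)

```text
clock: 35.98
position: [0.4428, -0.0017, 0.2102]
ee_rot: [-0.699, -0.097, 0.701, -0.099]
ft_force: [-0.7, -0.7, 8.4]
grip_width: 0.21
```

Emit:
arm_command(
  moves=[
    [[1,0.04,0,0,0],[1,0,0,0,0],[1,0,0,0,0]],
  ],
)

```text
clock: 36.23
position: [0.4432, -0.0017, 0.2101]
ee_rot: [-0.7, -0.097, 0.701, -0.099]
ft_force: [-1.9, 1.4, 17.6]
grip_width: 0.214
```

Emit:
arm_command(
  moves=[
    [[1,0.04,0,0,0],[1,0,0,0,0],[1,-0.3,0,0,0],[1,-0.7,0,0,0],[1,-0.8,0,0,0],[1,0,0.6,-0.6,0],[1,0,0.8,-0.8,0],[1,0,0.8,-0.8,0],[1,0,0.8,-0.8,0],[1,0,0.4,-0.42,0],[1,0,0,0,0],[1,0,0,0,0]],
  ],
)

```text
clock: 37.23
position: [0.5476, -0.0601, 0.251]
ee_rot: [-0.698, -0.097, 0.703, -0.098]
ft_force: [-0.3, 0.0, -0.4]
grip_width: 0.214
```

Run:
```python
from chk import *
p,M,o=tool();plan((.548,-.060,.231));print(o["ft_force"])
P=[(circ(p[:2],p[2]-.1663,.017),(0,255,0)),(circ((.4425,-.001),.044,.027),(0,255,0))]
draw("side","s23.png",P,(230,130,350,230),6)
```

```text
cur [ 0.5476 -0.0601  0.251 ] yaw -74.1 turn 0 delta before turn (u) [ 0.8  -0.   -0.02] delta after turn(u) [ 0.8  -0.   -0.02]
[-0.26617747  0.01873688 -0.37214404]
```

View pics/s23.png

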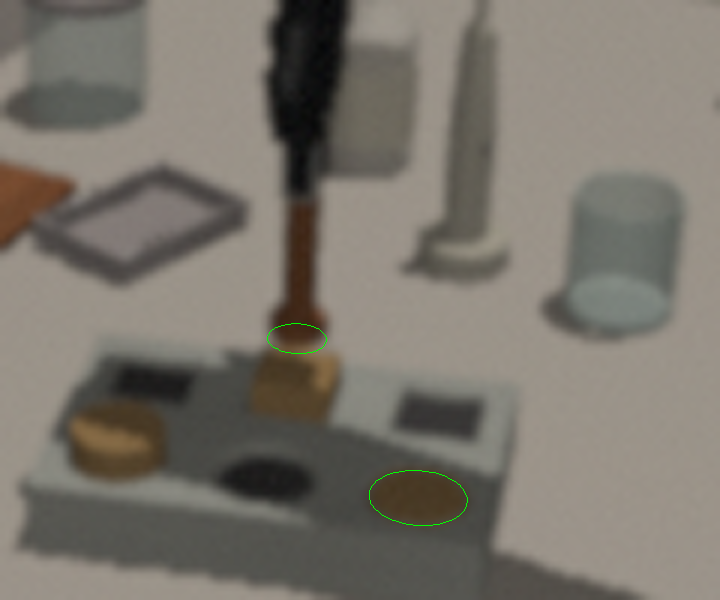

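Bar one is flush. Pressing the square one.

Emit:
arm_command(
  moves=[
    [[1,0.4,0,-0.02,0],[1,0.3,0,0,0],[1,0.15,0,0,0],[1,0.15,0,0,0],[1,0.15,0,0,0],[1,0.15,0,0,0],[1,0.15,0,0,0],[1,0.1,0,0,0],[1,0,0,0,0],[1,0,0,0,0]],
  ],
)

```text
clock: 38.12
position: [0.5479, -0.0596, 0.2134]
ee_rot: [-0.699, -0.097, 0.702, -0.099]
ft_force: [-1.7, 1.4, 2.1]
grip_width: 0.217
```

Emit:
arm_command(
  moves=[
    [[1,0.06,0,0,0],[1,0,0,0,0],[1,0,0,0,0]],
  ],
)

```text
clock: 38.37
position: [0.5481, -0.0596, 0.2123]
ee_rot: [-0.699, -0.097, 0.702, -0.099]
ft_force: [-2.8, 2.2, 5.2]
grip_width: 0.215
```

Emit:
arm_command(
  moves=[
    [[1,0.04,0,0,0],[1,0,0,0,0],[1,0,0,0,0]],
  ],
)

```text
clock: 38.62
position: [0.5482, -0.0596, 0.2114]
ee_rot: [-0.699, -0.097, 0.702, -0.099]
ft_force: [-2.7, 1.3, 6.6]
grip_width: 0.216
```

Emit:
arm_command(
  moves=[
    [[1,0.05,0,0,0],[1,0,0,0,0],[1,0,0,0,0]],
  ],
)

```text
clock: 38.87
position: [0.5482, -0.0596, 0.2103]
ee_rot: [-0.699, -0.097, 0.702, -0.099]
ft_force: [-2.8, 1.5, 7.1]
grip_width: 0.214
```

Emit:
arm_command(
  moves=[
    [[1,0.04,0,0,0],[1,0,0,0,0],[1,0,0,0,0]],
  ],
)

```text
clock: 39.12
position: [0.5485, -0.0595, 0.2102]
ee_rot: [-0.699, -0.097, 0.701, -0.099]
ft_force: [-4.5, 2.1, 14.7]
grip_width: 0.215
```

Emit:
arm_command(
  moves=[
    [[1,0.04,0,0,0],[1,0,0,0,0],[1,0,0,0,0]],
  ],
)

```text
clock: 39.37
position: [0.5488, -0.0594, 0.2102]
ee_rot: [-0.7, -0.097, 0.701, -0.099]
ft_force: [-7.3, 2.2, 20.4]
grip_width: 0.217
```

Emit:
arm_command(
  moves=[
    [[1,-0.3,0,0,0],[1,-0.7,0,0,0],[1,-0.8,0,0,0],[1,0,-0.6,-0.6,0],[1,0,-0.8,-0.8,0],[1,0,-0.8,-0.8,0],[1,0,-0.8,-0.8,0],[1,0,-0.38,-0.39,0],[1,0,0,0,0],[1,0,0,0,0]],
  ],
)

```text
clock: 40.2
position: [0.6067, 0.0448, 0.2516]
ee_rot: [-0.698, -0.097, 0.702, -0.099]
ft_force: [0.5, -1.1, -0.5]
grip_width: 0.215
```

Run:
```python
from chk import *
p,M,o=tool();plan((.6064,.045,.231))
P=[(circ(p[:2],p[2]-.1663,.017),(0,255,0)),(circ((.4425,-.001),.044,.027),(0,255,0)),(sq((.548,-.06),.044,.023,15.9),(0,255,0))]
draw("side","s24.png",P,(230,130,350,230),6)
```

```text
cur [0.6067 0.0448 0.2516] yaw -74.0 turn 0 delta before turn (u) [ 0.82 -0.01  0.  ] delta after turn(u) [ 0.82 -0.01  0.  ]
```

View pics/s24.png

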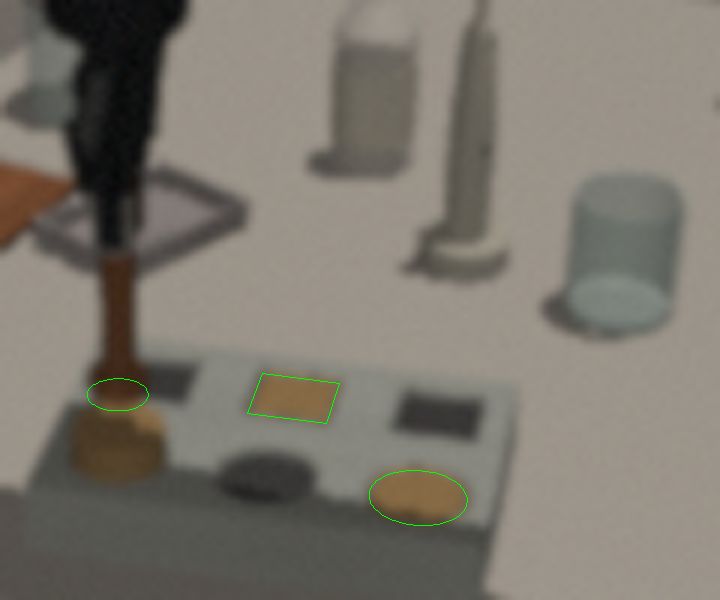

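The square bar and the first round bar are flush. Now the last one.

Emit:
arm_command(
  moves=[
    [[1,0.4,0,0,0],[1,0.3,0,0,0],[1,0.15,0,0,0],[1,0.15,0,0,0],[1,0.15,0,0,0],[1,0.15,0,0,0],[1,0.15,0,0,0],[1,0.15,0,0,0],[1,0,0,0,0],[1,0,0,0,0]],
  ],
)

```text
clock: 41.08
position: [0.6065, 0.0441, 0.2119]
ee_rot: [-0.699, -0.097, 0.702, -0.099]
ft_force: [-0.4, -0.6, -0.1]
grip_width: 0.217
```

Emit:
arm_command(
  moves=[
    [[1,0.08,0,0,0],[1,0,0,0,0],[1,0,0,0,0]],
  ],
)

```text
clock: 41.33
position: [0.6067, 0.0443, 0.2104]
ee_rot: [-0.699, -0.097, 0.702, -0.099]
ft_force: [-1.2, -1.2, 4.2]
grip_width: 0.214
```

Emit:
arm_command(
  moves=[
    [[1,0.04,0,0,0],[1,0,0,0,0],[1,0,0,0,0]],
  ],
)

```text
clock: 41.58
position: [0.607, 0.0444, 0.2103]
ee_rot: [-0.699, -0.097, 0.701, -0.099]
ft_force: [-3.0, -1.1, 10.4]
grip_width: 0.217
```

Emit:
arm_command(
  moves=[
    [[1,0.04,0,0,0],[1,0,0,0,0],[1,0,0,0,0]],
  ],
)

```text
clock: 41.83
position: [0.6073, 0.0445, 0.2102]
ee_rot: [-0.7, -0.097, 0.701, -0.099]
ft_force: [-4.3, -0.9, 15.6]
grip_width: 0.213
```

Emit:
arm_command(
  moves=[
    [[1,0.04,0,0,0],[1,0,0,0,0],[1,-0.4,0,0,0],[1,-0.9,0,0,0],[1,-1,0,0,0],[1,-0.9,0,0.3,0],[1,-0.2,0.2,0.7,0],[1,0,0.4,1,0],[1,0,0.4,1,0],[1,0,0.4,1,0],[1,0,0.4,1,0],[1,0,0.4,1,0]],
  ],
)

```text
clock: 42.83
position: [0.4766, -0.0497, 0.2926]
ee_rot: [-0.699, -0.097, 0.702, -0.099]
ft_force: [0.5, -0.8, -1.2]
grip_width: 0.214
```

Emit:
arm_command(
  moves=[
    [[1,0,0.4,1,0],[1,0,0.4,0.66,0],[1,0,0.6,0.2,0],[1,0,0.9,0.26,0],[1,0,0.9,0.26,0],[1,0,0.9,0.26,0],[1,0,0.9,0.26,0],[1,0,0.9,0.26,0],[1,0,0.9,0.26,0],[1,0,0.9,0.26,0],[1,0,0.7,0.2,0],[1,0,0.5,0.15,0]],
  ],
)

```text
clock: 43.83
position: [0.4415, -0.2926, 0.2937]
ee_rot: [-0.699, -0.096, 0.702, -0.098]
ft_force: [0.4, 0.6, -1.1]
grip_width: 0.212
```

Run:
```python
from chk import *
p,M,o=tool();plan((.4428,-.3215,.285))
P=[(circ((.4425,-.001),.044,.027),(0,255,0)),(sq((.548,-.06),.044,.023,15.9),(0,255,0)),(circ((.6064,.045),.044,.027),(0,255,0)),(circ((.4425,-.3235),.085,.036),(255,0,0))]
draw("side","s25.png",P,(230,100,350,230),5)
```

```text
cur [ 0.4415 -0.2926  0.2937] yaw -74.2 turn 0 delta before turn (u) [0.35 1.13 0.26] delta after turn(u) [0.35 1.13 0.26]
```

View pics/s25.png

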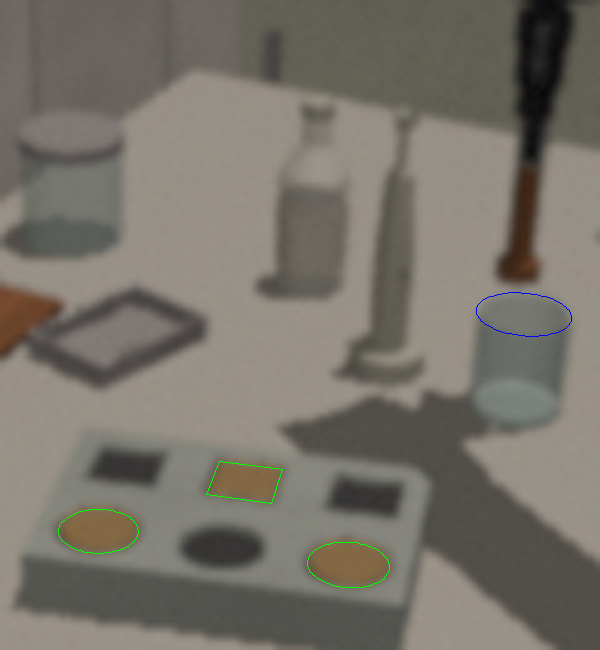

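Emit:
arm_command(
  moves=[
    [[1,0,0.6,0.15,0],[1,0,0.4,0.1,0],[1,0,0.17,0.03,0],[1,0,0,0,0],[1,0,0,0,0],[1,0,0,0,0],[1,0,0,0,0]],
  ],
)

```text
clock: 44.47
position: [0.4434, -0.3201, 0.2941]
ee_rot: [-0.699, -0.097, 0.702, -0.099]
ft_force: [0.3, 0.6, -1.1]
grip_width: 0.212
```

Run:
```python
from chk import *
p,M,o=tool();plan((.4427,-.322,.175))
P=[(circ(p[:2],p[2]-.1663,.017),(0,255,0)),(circ((.4425,-.3235),.085,.033),(255,0,0))]
draw("side","s26.png",P,(290,100,370,200),6)
```

```text
cur [ 0.4434 -0.3201  0.2941] yaw -74.0 turn 0 delta before turn (u) [4.77 0.06 0.02] delta after turn(u) [4.77 0.06 0.02]
```

View pics/s26.png

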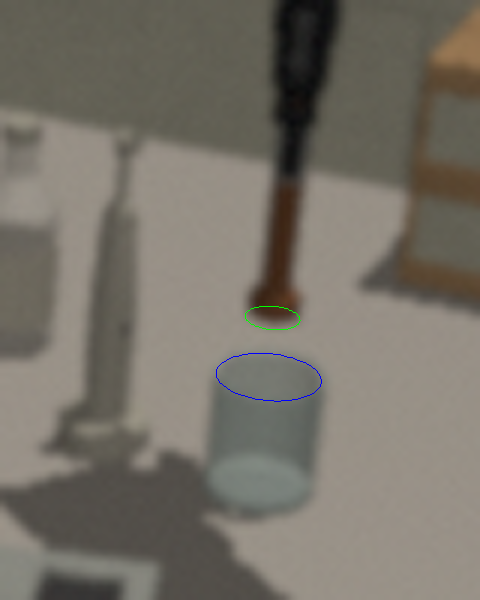

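Emit:
arm_command(
  moves=[
    [[1,0.3,0.05,0.02,0],[1,0.5,0,0,0],[1,0.6,0,0,0],[1,0.6,0,0,0],[1,0.6,0,0,0],[1,0.6,0,0,0],[1,0.6,0,0,0],[1,0.4,0,0,0],[1,0.3,0,0,0],[1,0.15,0,0,0],[1,0,0,0,0],[1,0,0,0,0]],
  ],
)

```text
clock: 45.52
position: [0.4427, -0.3227, 0.1782]
ee_rot: [-0.699, -0.097, 0.702, -0.099]
ft_force: [0.2, 0.1, -1.3]
grip_width: 0.215
```

Emit:
arm_command(
  moves=[
    [[1,0.08,0,0,0],[1,0,0,0,0],[1,0,0,0,0]],
  ],
)

```text
clock: 45.77
position: [0.4427, -0.3227, 0.1762]
ee_rot: [-0.699, -0.097, 0.702, -0.099]
ft_force: [-0.1, -0.1, -0.3]
grip_width: 0.215
```

Emit:
arm_command(
  moves=[
    [[1,0.08,0,0,0],[1,0,0,0,0],[1,0,0,0,0]],
  ],
)

```text
clock: 46.02
position: [0.4425, -0.3226, 0.1738]
ee_rot: [-0.699, -0.097, 0.702, -0.099]
ft_force: [-0.1, 0.2, -1.7]
grip_width: 0.212
```

Emit:
arm_command(
  moves=[
    [[1,0.06,0,0,0],[1,0,0,0,0],[1,0,0,0,0]],
  ],
)

```text
clock: 46.27
position: [0.4426, -0.3227, 0.1724]
ee_rot: [-0.699, -0.097, 0.702, -0.099]
ft_force: [0.1, 1.4, -0.1]
grip_width: 0.215
```

Run:
```python
from chk import *
p,M,o=tool();print(p,o["ft_force"])
save("side","s27.png",(290,100,370,200),6)
```

```text
[ 0.44258608 -0.32272244  0.17241093] [ 0.12120884  1.44548984 -0.07403012]
```

View pics/s27.png

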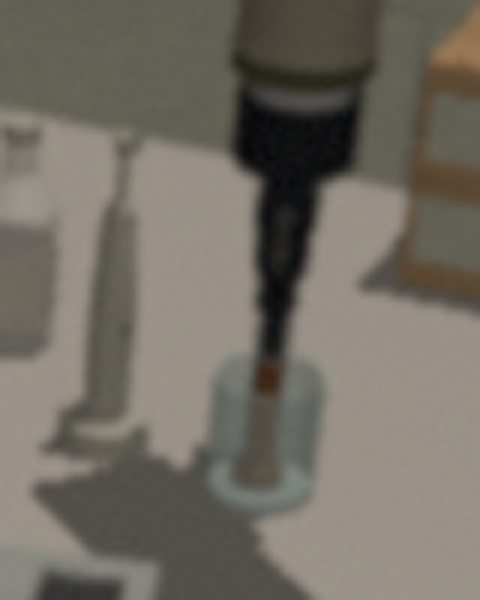

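The tamper is centred in the cup with its foot on the floor. Release gently.

Emit:
arm_command(
  moves=[
    [[0.7,0,0,0,0],[0.6,0,0,0,0],[0.5,0,0,0,0],[0.4,0,0,0,0],[0.2,0,0,0,0],[0,0,0,0,0],[0,0,0,0,0],[0,0,0,0,0],[0,-0.3,0,0,0],[0,-0.6,0,0,0],[0,-0.8,0,0,0],[0,-0.8,0,0,0]],
  ],
  force=20,
)

```text
clock: 47.32
position: [0.4425, -0.3223, 0.2359]
ee_rot: [-0.698, -0.097, 0.702, -0.099]
ft_force: [0.2, -0.7, -0.9]
grip_width: 1.0
```

Emit:
arm_command(
  moves=[
    [[0,-1,0,0,0],[0,-1,0,0,0],[0,-1,0,0,0],[0,-0.5,0,0,0],[0,0,-1,0.5,0],[0,0,-1,0.5,0],[0,0,-1,0.5,0],[0,0,-1,0,0],[0,0,0,0,0],[0,0,0,0,0]],
  ],
)

```text
clock: 48.15
position: [0.3795, -0.2355, 0.3232]
ee_rot: [-0.699, -0.097, 0.701, -0.1]
ft_force: [0.4, -0.8, 0.1]
grip_width: 1.0
```

Run:
```python
from chk import *
p,M,o=tool();print(p,o["ft_force"],o["grip_width"])
t=(.4426,-.3227)
P=[(circ((.4425,-.001),.044,.027),(0,255,0)),(sq((.548,-.06),.044,.023,15.9),(0,255,0)),(circ((.6064,.045),.044,.027),(0,255,0)),(np.array([[*t,.006],[*t,.161]]),(0,255,0))]
draw("side","s28.png",P,(230,100,370,230),5)
save("top","t28.png")
```

```text
[ 0.37954541 -0.23547542  0.32322637] [ 0.43571402 -0.81163405  0.08578005] 1.000190589718522
```

View pics/s28.png

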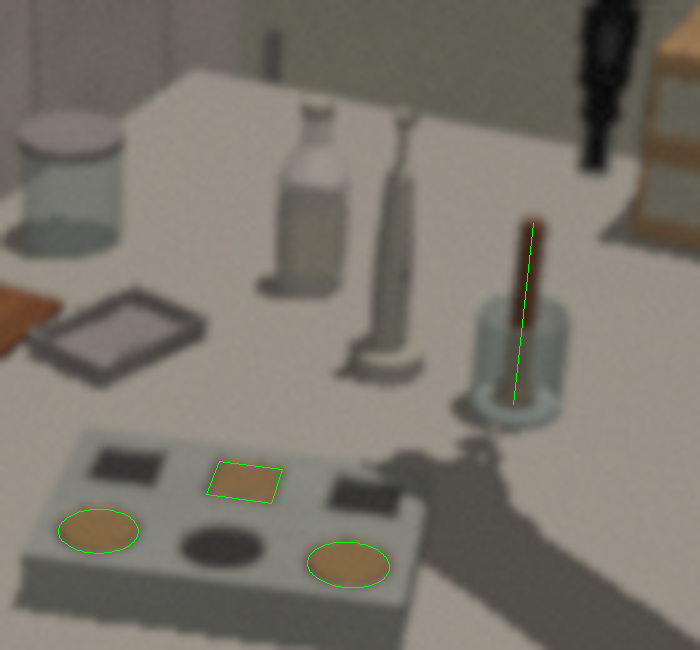

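View pics/t28.png

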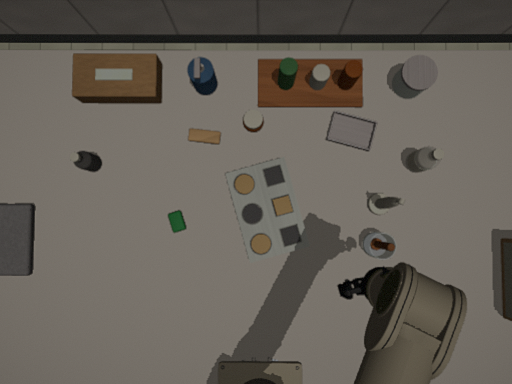

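All three bars are flush, the tamper stands in the cup, the bystanders haven't moved and no bars are left loose. Handing in.

```bash
python3 -c "
from workcell import manip
print(manip.hand_in())"
```

```text
the job is handed in; nothing more can be done
None
```

I handed the job in at about 48 s on the robot's clock; the hand-in gives no verdict.

- **Loading:** Three bars were present, two round and one square. I set the rounds in the two end round cavities and the square in the middle square cavity. Each was let go about 1 mm above its floor plate, with no contact force felt. Pictures taken afterwards showed all three standing proud on the raised floors.
- **Pressing:** I pressed each bar with the tamper until it hit its stop. At each stop the force rose to 15–20 N, with the tool at a height of 0.210 m, as predicted for a flush bar.
- **Returning the tamper:** I stood it back in the cup, near the centre. The tool was at the same height as when I gripped it, so the foot should be on the cup's floor.

The final pictures showed the three bars flush in their cavities, the tamper upright in the cup and the bystanders where they started. The robot was clear of everything.

No check failed. The only disagreement was a steady offset of about 1 pixel (1–2 mm) in the side camera. It affected bar and cavity alike when I compared them, so it did not affect the fits.

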